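Assemble a solvent filter on its flask

ROBOT

A 7-joint arm with a two-finger parallel gripper is mounted at the origin on the work surface. World frame = base frame: x ahead of the robot, y to its left, z up, the work surface at z = 0. Lengths are in m, angles in rad, forces in N, time in s.
With the tool pointing down it reaches from about 0.425 to 0.95 m from the base axis. Payload 4.7 kg.
Tool frame: the origin (TCP) lies on the centre line of the jaws, within the pads' length; the fingertips stand 17 mm ahead of it and the grasp point (between the pads) lies 2 mm behind it; z points along the fingers, y is the line along which they close (so a half turn about z gives the same grasp; the last joint's range is limited). The gripper opens to 87 mm and grips with 3 to 60 N. Pads are 19 mm wide; open, the fingers measure 117 mm over their backs; the gripper's body (75 mm by 190 mm) begins 51 mm behind the grasp point.
Start: joints at [1.291, 0.469, -0.049, 1.532, 0.024, 1.141, -0.082], TCP at [0.168, -0.654, 0.219] pointing down, gripper open.
Joint ranges: [-2.59, 2.59], [-0.33, 1.99], [-1.39, 1.29], [0.1, 2.45], [-1.04, 4.18], [0.21, 1.99], [-2.66, 2.66]. Speed limits (rad/s): [2.57, 2.57, 3.14, 3.14, 3.14, 3.14, 3.14].

INTERFACE

Orientations are given as a rotation vector (axis times angle).
In Python, from bench import sense, capture, camera_params, r gives the robot as it stands.
- The arm moves only by the tool drive_tool, never from a script. Its argument "commands" is a list of rows, each a list of 3 entries, a list of its own where there are three numbers: the turn, a rotation vector about the tool's x, y, z in rad, then the shift along the tool's x, y, z in m, then the finger opening in m, from 0 to 0.087. In form: [[[wx, wy, wz], [tx, ty, tz], hand], ...]. A call has 1 to 5 rows; each row shifts and turns the commanded pose from where the row before left it, along the tool's axes as they then stand; what a row does not reach is not made up. A row lasts 1/12 s, in which the tool goes at most 41.7 mm and 7.16 degrees, less where a joint would pass 70% of its speed; a pose out of reach is approached as far as the arm can. A call is refused whole if a number of a shift passes 0.0417 or a number of a turn 0.125, either way. A call with a gripper value outside its range is refused whole. The fingers move at their own pace and stop on an object; "grip_force" is the grip in N (left out, the last holds). Time passes only in rows, so rows that do not move let the fingers close. It gives the time, the measured TCP pose, the force, the opening and the grip force at its end, in the units of the state.
- sense(): the state, without advancing time (a new reading comes with each control period).
- capture(name): name is "scene" or "top" or "wrist"; returns the picture (400x640x3 uint8, red, green, blue); there is no depth.
- camera_params(name): a dict with "mtx" (3x3 intrinsics, pixels), "R" (3x3) and "t" (3): a world point X has camera coordinates R X + t; the wrist camera has in their place "hand_eye" (4x4, takes a point from camera to tool coordinates, whose origin is the TCP and whose axes are the flange's). Camera axes: x right, y down, z forward; pixel columns grow to the right and rows downward; lengths in m; the calibration is good to about 2 mm. The wrist camera is an equidistant fisheye: a pixel r from the principal point sees the ray r / f radians off the axis. A picture is of the moment at which its call begins: read the wrist's pose just before it. camera_params takes no time and is no camera call.
- r.close_job(): hands the job in; it is judged then, once.
The state is a dict: "clock": time; "joint_pos": joint angles; "joint_vel": joint speeds; "joint_torque": joint torques, N m; "position": TCP position; "eef_rot": TCP orientation; "ft_force": force on the tool from outside, world axes, zero at the start; "ft_torque": the same for the moment, N m; "gripper_width": finger opening in m; "finger_force": force on a finger pad.
Only numpy, scipy, OpenCV 4.12 (cv2) and the standard library are available. Lean on these libraries where they do the work, as an engineer would, in place of code of your own. Each camera call takes 0.05 s, during which the arm holds its last target. There are 200 camera calls.

TASK

Build up the solvent filter on the wide-necked flask from the bottom, one part at a time in this order: the steel filter base with its rubber stopper in the flask's neck, the support disc (the one with the thin pin, pin up) in the recess of the base, the funnel spigot down on top of the disc, and last the flat black lid on the funnel. Set every part down gently without dropping it, so that it sits upright and fully home, and leave the amber bottle, the vial rack and the white jar where they are.

Things in the scene. Friction and masses are not known exactly. Their poses are not given: they have to be found in the camera images.
- flask: Fixed clear glass flask with a blue collar (51 mm across) round its neck, in a dark ring weight (120 mm across, 18 mm high). Body 94 mm across up to 70 mm, narrowing to a neck 47 mm across from 94 mm up; open mouth, 39 mm inside, at 115 mm height. Cannot move. Origin: centre of underside, z up. Flask and the four parts start upright at five spots in any order, centres 120 mm or more apart.
- filter_base: Loose steel filter base, 49 mm high, 140 g, standing on its black rubber stopper: 30 mm long, 31 mm across at top, 26 at foot. Above it a steel cup 64 mm across (height 30 to 49 mm; grasp here) with an open recess 57 mm inside, floor at 36 mm, rim at 49 mm. Origin: centre of stopper's foot, z up. Seated: cup's underside on the flask's mouth, origin 85 mm above the flask's.
- support_disc: Loose round metal disc, grey top, 51 mm across, 6 mm thick, 60 g, with an upright central steel pin 10 mm across, from 6 to 40 mm height. Grasp the pin near its top: in the base only its part above 13 mm height stands clear of the rim. Origin: centre of underside, z up (pin up). Seated: flat on the recess floor, origin 36 mm above the base's.
- funnel: Loose straight steel tube, open both ends, 79 mm high, 160 g, on a lower spigot 50 mm across, 9 mm long, 42 mm inside; body above 60 mm outside (grasp here), 48 mm inside, with three dark lines. Origin: centre of lower end, z up. Seated: spigot in the base's recess on the disc, the pin inside the tube, origin 42 mm above the base's; a 2 mm gap is left between its shoulder and the rim.
- lid: Loose black plastic lid, 60 g, standing on its plug: plug 40 mm across, 8 mm deep; plate 66 mm across, 8 to 13 mm height; grey knob 18 mm across, 13 to 38 mm height (grasp here). Origin: centre of the plug's underside, z up. Seated: plate on the funnel's top, plug within, origin 71 mm above the funnel's.
- solvent_bottle: Bystander: loose amber glass bottle, 72 mm across, 150 mm high, with a blue cap and a paper label. Origin: centre of its underside. Leave it alone.
- vial_rack: Bystander: loose grey block, 75 by 100 mm, with twelve blue-capped vials, 49 mm high in all. Origin: centre of its underside. Leave it alone.
- salt_jar: Bystander: loose white plastic jar with a blue cap, 64 mm across, 75 mm high. Origin: centre of its underside. Leave it alone.
Mind the look-alikes: they are no part of the job. What is shaped like the support_disc but green is not meant. Leave any yellow look-alike of the funnel alone.

How it is judged:
On the way, in this order (a step that is already met when the one before it is completed fails the run):
1. the filter base sits in the flask's neck (horizontal distance between filter_base and flask below 0.008 m and z of filter_base in the frame of flask between 0.082 and 0.088 m and angle between filter_base's own z axis and vertical below 0.07 rad), for 0.2 s.
2. the support disc lies in the recess of the seated base (all of step 1 and horizontal distance between support_disc and filter_base below 0.007 m and z of support_disc in the frame of filter_base between 0.033 and 0.039 m and angle between support_disc's own z axis and vertical below 0.07 rad), for 0.2 s.
3. the funnel stands in the base on the disc (all of step 2 and horizontal distance between funnel and filter_base below 0.007 m and z of funnel in the frame of filter_base between 0.039 and 0.045 m and angle between funnel's own z axis and vertical below 0.07 rad), for 0.2 s.
4. the lid sits on the funnel (all of step 3 and horizontal distance between lid and funnel below 0.007 m and z of lid in the frame of funnel between 0.068 and 0.074 m and angle between lid's own z axis and vertical below 0.07 rad), for 0.2 s.
At the end, for the whole second after the job is handed in: Base in the flask's mouth (centres within 8 mm), disc flat in the base, funnel in the base on the disc, lid on the funnel (each within 7 mm); all at their seated heights within 3 mm, upright within 0.07 rad (4 degrees), and at rest (all of step 4 and linear speed of each of filter_base, support_disc, funnel, lid below 0.02 m/s and angular speed of each of filter_base, support_disc, funnel, lid below 0.2 rad/s); the robot touches nothing.
It fails at once if the amber bottle is shifted by more than 30 mm or tipped by more than 0.5 rad (distance of solvent_bottle from where it was at the start of the episode above 0.03 m or angle between solvent_bottle's own z axis and vertical above 0.5 rad).
It fails at once if the vial rack is shifted by more than 30 mm or tipped by more than 0.5 rad (distance of vial_rack from where it was at the start of the episode above 0.03 m or angle between vial_rack's own z axis and vertical above 0.5 rad).
It fails at once if the white jar is shifted by more than 30 mm or tipped by more than 0.5 rad (distance of salt_jar from where it was at the start of the episode above 0.03 m or angle between salt_jar's own z axis and vertical above 0.5 rad).
It fails at once if a part is dropped or slammed into place: within 25 mm above its seat, and 20 mm sideways, it moves faster than 0.6 m/s ((horizontal distance between filter_base and flask below 0.02 m and z of filter_base in the frame of flask below 0.11 m and linear speed of filter_base above 0.6 m/s) or (horizontal distance between support_disc and flask below 0.02 m and z of support_disc in the frame of flask below 0.146 m and linear speed of support_disc above 0.6 m/s) or (horizontal distance between funnel and flask below 0.02 m and z of funnel in the frame of flask below 0.152 m and linear speed of funnel above 0.6 m/s) or (horizontal distance between lid and flask below 0.02 m and z of lid in the frame of flask below 0.223 m and linear speed of lid above 0.6 m/s)).
It also fails if it takes over 112 s, if anything falls off the work surface, if the arm or the gripper's body presses on something with over 40 N, if the wrist force passes 120 N, or if a joint passes its speed limit or range.

## Working session

There is one attempt and no reset: what is moved stays moved. The work goes in short steps, Python scripts to look and compute and a tool call to move; the robot and the scene stay as the last step left them, time stands still between calls to the robot, and variables do not carry over. Pictures are saved under pics/ and viewed, at most 14 in all, crops included, and the job is handed in when it is done.

Besides the shell and the picture viewer there is one more tool, called after "Call:" by a JSON object that holds its "name" and its "arguments". drive_tool: Moves the arm, as the interface text tells. Its arguments: {"type":"object","properties":{"commands":{"type":"array"},"grip_force":{"type":"number"}},"required":["commands"]}

```bash
mkdir -p pics; ls
python3 - <<'E'
from bench import sense,capture,camera_params
import cv2,numpy as np
np.set_printoptions(precision=4,suppress=True)
for n in("scene","top","wrist"):
    im=capture(n);cv2.imwrite(f"pics/{n}0.png",im[...,::-1]);p=camera_params(n);print(n,p)
s=sense();print(s)
E
```

```text
pics
scene {'mtx': array([[484.1954,   0.    , 317.0557],
       [  0.    , 484.1954, 192.8429],
       [  0.    ,   0.    ,   1.    ]]), 'R': array([[-0.1232,  0.9924, -0.0001],
       [ 0.7724,  0.0958, -0.6278],
       [-0.6231, -0.0774, -0.7783]]), 't': array([ 0.0911, -0.4549,  1.6878])}
top {'mtx': array([[405.7788,   0.    , 323.2311],
       [  0.    , 405.7788, 198.4324],
       [  0.    ,   0.    ,   1.    ]]), 'R': array([[-0.0104, -0.9999,  0.0053],
       [-0.996 ,  0.0099, -0.0891],
       [ 0.0891, -0.0062, -0.996 ]]), 't': array([0.0076, 0.601 , 1.0008])}
wrist {'mtx': array([[309.7069,   0.    , 324.6747],
       [  0.    , 309.7069, 203.0617],
       [  0.    ,   0.    ,   1.    ]]), 'hand_eye': array([[-0.0008, -0.9587, -0.2844,  0.0789],
       [ 1.    , -0.0011,  0.0009, -0.0002],
       [-0.0011, -0.2844,  0.9587, -0.1654],
       [ 0.    ,  0.    ,  0.    ,  1.    ]])}
{'clock': 0.15, 'joint_pos': array([ 1.2911,  0.4692, -0.0486,  1.5334,  0.0241,  1.141 , -0.0823]), 'joint_vel': array([ 0.0001, -0.0029, -0.0007, -0.0044, -0.0004,  0.0002, -0.0005]), 'joint_torque': array([  0.0003, -50.8427,  -0.0808, -23.6419,  -0.0613,   0.0356,
         0.0001]), 'position': array([ 0.1674, -0.6534,  0.218 ]), 'eef_rot': array([-3.1155, -0.3928,  0.0004]), 'ft_force': array([-0.5759,  1.3212, -0.5036]), 'ft_torque': array([-0.0351,  0.0175,  0.0357]), 'finger_force': 0.0, 'gripper_width': 0.08707886467817934}
```

View pics/top0.png

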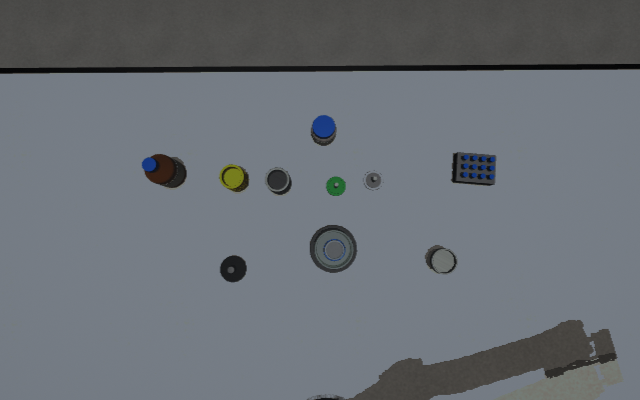

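View pics/scene0.png

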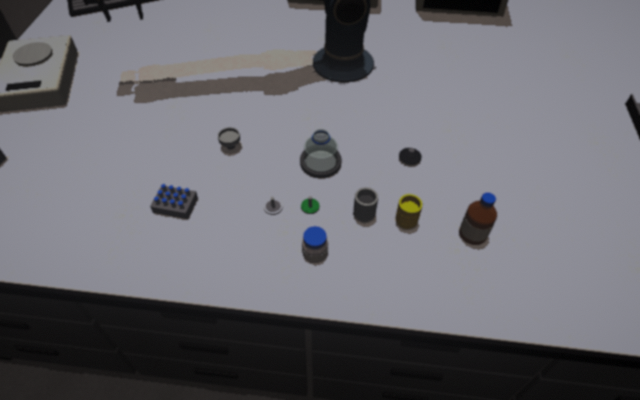

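Top picture: grey pin disc at (373,180), with its green look-alike at (336,186). Grey funnel at (278,180), with a yellow look-alike at (233,177). Steel base cup at (442,261), with the white-jar/blue cap at (324,127) as the only similar round thing. Lid at (233,269), with no look-alike. Flask at (333,249). I choose the base at (442,261), the grey disc, the grey funnel and the black lid, and check them in one close crop.

```bash
cat > h.py <<'E'
import numpy as np, cv2
from scipy.spatial.transform import Rotation as Ro
from bench import sense,capture,camera_params
np.set_printoptions(precision=4,suppress=True)
def ray(n,uv,s=None):
    p=camera_params(n);K=p["mtx"]
    d=np.array([(uv[0]-K[0,2])/K[0,0],(uv[1]-K[1,2])/K[1,1],1.])
    if n!="wrist": return -p["R"].T@p["t"], p["R"].T@d
    r=np.hypot(d[0],d[1]); d=np.array([*(d[:2]/max(r,1e-9)*np.sin(r)),np.cos(r)])
    H=p["hand_eye"];R=Ro.from_rotvec(s["eef_rot"]).as_matrix()
    return s["position"]+R@H[:3,3], R@H[:3,:3]@d
def plane(n,uv,z,s=None):
    o,d=ray(n,uv,s); return o+d*(z-o[2])/d[2]
def wpix(X,s):
    p=camera_params("wrist");H=p["hand_eye"];R=Ro.from_rotvec(s["eef_rot"]).as_matrix()
    c=H[:3,:3].T@(R.T@(np.asarray(X)-s["position"])-H[:3,3])
    th=np.arctan2(np.hypot(c[0],c[1]),c[2]);u=c[:2]/max(np.hypot(c[0],c[1]),1e-9)*th
    return p["mtx"][:2,:2]@u+p["mtx"][:2,2]
def tri(u1,u2):
    (o,d),(p,e)=ray("top",u1),ray("scene",u2)
    k=np.linalg.lstsq(np.c_[d,-e],p-o,rcond=None)[0];a=o+k[0]*d;b=p+k[1]*e
    return (a+b)/2,np.linalg.norm(a-b)
def snap(name):
    s=sense();im=capture("wrist");cv2.imwrite(f"pics/{name}.png",im[...,::-1]);return s,im
E
python3 - <<'E'
from h import *
P={"base rim":((442.5,261),(229,135),.049),"flask rim":((334,250),(321,134),.115),"disc pin top":((374.5,178.5),(273,198),.04),"funnel rim":((277.5,179),(366,195),.079),"lid knob":((231,270),(410,150),.038)}
for k,(a,b,z) in P.items(): print(k,plane("top",a,z),plane("scene",b,z),tri(a,b))
t=cv2.imread("pics/top0.png")[110:310,130:510];cv2.imwrite("pics/crop.png",cv2.resize(t,None,fx=2.1,fy=2.1,interpolation=cv2.INTER_CUBIC)*1)
s=sense();print(Ro.from_rotvec(s["eef_rot"]).as_matrix())
E
```

```text
base rim [ 0.4424 -0.2887  0.049 ] [ 0.4496 -0.2911  0.049 ] (array([ 0.442 , -0.2926,  0.0411]), np.float64(0.002861190887958291))
flask rim [ 0.4745 -0.0214  0.115 ] [ 0.4804 -0.0214  0.115 ] (array([ 0.4743, -0.0219,  0.109 ]), np.float64(0.0005262392191027197))
disc pin top [ 0.6489 -0.1278  0.04  ] [ 0.6544 -0.1259  0.04  ] (array([ 0.6497, -0.1279,  0.0339]), np.float64(0.001398540365763857))
funnel rim [0.6446 0.1116 0.079 ] [0.6462 0.1122 0.079 ] (array([0.6448, 0.112 , 0.0772]), np.float64(0.0004985431496442879))
lid knob [0.4254 0.2305 0.038 ] [0.4347 0.2272 0.038 ] (array([0.4248, 0.2305, 0.0286]), np.float64(0.004008729795385659))
[[ 0.9687  0.2482 -0.0004]
 [ 0.2482 -0.9687  0.0014]
 [-0.0001 -0.0014 -1.    ]]
```

View pics/crop.png

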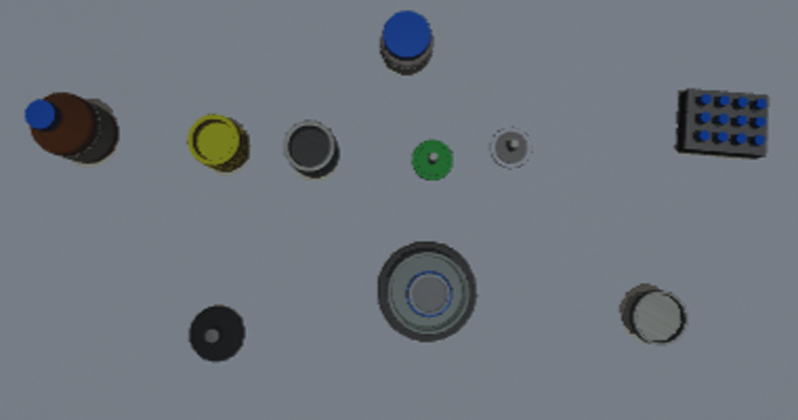

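The crop confirms it: grey disc at (511,147) with the green one at (432,159), grey funnel at (311,148) with the yellow one at (216,140), base cup at (655,316), lid at (216,333). The measured heights agree with the given sizes. I move to hover over the base with the tool squared to the world axes.

Call:
{"name": "drive_tool", "arguments": {"commands": [[[0,0,0.0836],[0,0,0],0.087],[[0,0,0.0836],[0,0,0],0.087],[[0,0,0.0836],[0,0,0],0.087],[[0,0,0],[0.021,-0.03,0],0.087],[[0,0,0],[0.021,-0.03,0],0.087]], "grip_force": 20}}

```text
clock: 0.57
position: [0.2077, -0.5943, 0.2179]
eef_rot: [-3.141, 0.008, 0.002]
ft_force: [1.7, -0.1, 0.2]
gripper_width: 0.0871
finger_force: 0.0
```

Call:
{"name": "drive_tool", "arguments": {"commands": [[[0,0,0],[0.021,-0.03,0],0.087],[[0,0,0],[0.021,-0.03,0],0.087],[[0,0,0],[0.021,-0.03,0],0.087],[[0,0,0],[0.021,-0.03,0],0.087],[[0,0,0],[0.021,-0.03,0],0.087]]}}

```text
clock: 0.98
position: [0.3152, -0.4421, 0.2186]
eef_rot: [-3.142, 0.0, 0.0]
ft_force: [1.1, 0.2, 0.3]
gripper_width: 0.0869
finger_force: 0.0
```

Call:
{"name": "drive_tool", "arguments": {"commands": [[[0,0,0],[0.021,-0.03,0],0.087],[[0,0,0],[0.021,-0.03,0],0.087],[[0,0,0],[0.021,-0.03,0],0.087],[[0,0,0],[0.021,-0.034,0],0.087],[[0,0,0],[0,0,0],0.087]]}}

```text
clock: 1.4
position: [0.4035, -0.3117, 0.2189]
eef_rot: [-3.138, -0.02, -0.004]
ft_force: [0.5, 1.4, 0.0]
gripper_width: 0.0868
finger_force: 0.0
```

Run:
```python
from h import *
s,im=snap("w1");print(s["position"],Ro.from_rotvec(s["eef_rot"]).as_matrix(),s["clock"],s["joint_pos"]);print(wpix([.4424,-.2887,.049],s),wpix(s["position"],s))
```

```text
[ 0.4035 -0.3117  0.2189] [[ 0.9999  0.0129  0.0025]
 [ 0.0129 -0.9999  0.0038]
 [ 0.0026 -0.0038 -1.    ]] 1.4 [ 0.7422  0.2088 -0.1906  1.9106  0.0406  1.0261 -1.0234]
[304.5609 150.7391] [325.0394 251.6025]
```

View pics/w1.png

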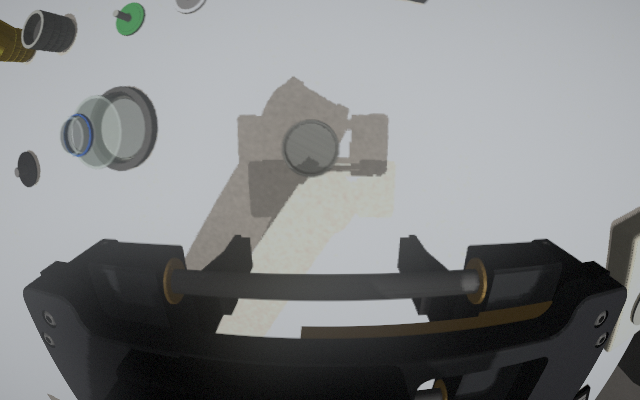

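The wrist view shows the base's rim as a ring about (311,147) in the hand's shadow, where the top view predicted it (within a few px; the arm was still settling). Flask is at (78,133) rim. I settle and measure by circle.

Call:
{"name": "drive_tool", "arguments": {"commands": [[[0,0,0],[0,0,0],0.087],[[0,0,0],[0,0,0],0.087]]}}

```text
clock: 1.62
position: [0.3977, -0.321, 0.2186]
eef_rot: [3.141, -0.003, -0.001]
ft_force: [0.1, -0.7, 0.4]
gripper_width: 0.0866
finger_force: 0.0
```

```bash
cat >> h.py <<'E'
def circ(im,s,X,R,z,win=45,p2=12,save=None,tol=.1):
    """Hough circles near predicted world point X, radius R (m) at height z -> world points"""
    X=np.array([X[0],X[1],z]);c=wpix(X,s);rp=np.mean([np.linalg.norm(wpix(X+np.array(d)*R,s)-c) for d in((1,0,0),(-1,0,0),(0,1,0),(0,-1,0))])
    w=int(rp+win);x0,y0=max(int(c[0]-w),0),max(int(c[1]-w),0)
    g=cv2.cvtColor(im,cv2.COLOR_RGB2GRAY)[y0:int(c[1]+w),x0:int(c[0]+w)];g=cv2.createCLAHE(3,(4,4)).apply(g)
    k=4;g=cv2.GaussianBlur(cv2.resize(g,None,fx=k,fy=k,interpolation=cv2.INTER_CUBIC),(0,0),3)
    h=cv2.HoughCircles(g,cv2.HOUGH_GRADIENT_ALT,1.5,20,param1=100,param2=.6,minRadius=int(rp*k*(1-tol)),maxRadius=int(rp*k*(1+tol)))
    print("pred",c,rp)
    out=[]
    for a in (h[0][:4] if h is not None else []):
        u=a[:2]/k+[x0,y0];out.append(plane("wrist",u,z,s));print(u,a[2]/k,out[-1])
    if save:
        g=cv2.cvtColor(g,cv2.COLOR_GRAY2BGR)
        for a in (h[0][:2] if h is not None else []): cv2.circle(g,(int(a[0]),int(a[1])),int(a[2]),(0,0,255),1)
        cv2.imwrite(f"pics/{save}.png",g if max(g.shape)<=600 else cv2.resize(g,(560,560)))
    return out
E
python3 - <<'E'
from h import *
s,im=snap("w2");print(s["position"],s["eef_rot"],s["clock"])
circ(im,s,[.4424,-.2887],.032,.049,save="c2")
circ(im,s,[.4424,-.2887],.0285,.049)
E
```

```text
[ 0.3977 -0.321   0.2186] [ 3.1411 -0.0028 -0.0009] 1.6167
pred [294.7841 145.4581] 29.185503861463545
[300.25  142.625] 28.742052 [ 0.4454 -0.2947  0.049 ]
pred [294.7841 145.4581] 26.00866023895947
[299.5  140.75] 26.423624 [ 0.4475 -0.2939  0.049 ]
```

View pics/c2.png

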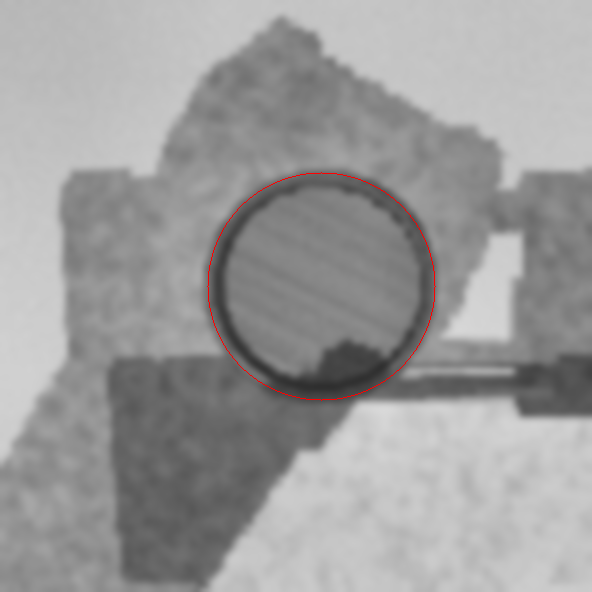

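The circle fits the rim well: base centre ≈ (0.446, -0.294), agreeing with the fixed views to a few mm. I align and go down.

Call:
{"name": "drive_tool", "arguments": {"commands": [[[0,0,0],[0.024,-0.0135,0],0.087],[[0,0,0],[0.024,-0.0135,0],0.087],[[0,0,0],[0,0,0.02],0.087],[[0,0,0],[0,0,0.02],0.087],[[0,0,0],[0,0,0],0.087]]}}

```text
clock: 2.08
position: [0.4437, -0.2928, 0.1752]
eef_rot: [-3.138, 0.003, 0.01]
ft_force: [-0.3, 0.6, -0.3]
gripper_width: 0.0873
finger_force: 0.0
```

Call:
{"name": "drive_tool", "arguments": {"commands": [[[0,0,0],[0,0,0],0.087]]}}

```text
clock: 2.17
position: [0.4452, -0.2938, 0.178]
eef_rot: [-3.141, 0.004, 0.004]
ft_force: [-0.1, -0.3, 0.6]
gripper_width: 0.0871
finger_force: 0.0
```

Run:
```python
from h import *
s,im=snap("w3");print(s["position"],s["eef_rot"],s["clock"])
circ(im,s,[.446,-.294],.032,.049,save="c3")
circ(im,s,[.446,-.294],.0285,.049)
```

```text
[ 0.4452 -0.2938  0.178 ] [-3.1406  0.0039  0.0037] 2.1667
pred [325.0621 193.7852] 31.906307215415428
[325.5  191.25] 31.907145 [ 0.4486 -0.2944  0.049 ]
pred [325.0621 193.7852] 28.435269759655696
```

Call:
{"name": "drive_tool", "arguments": {"commands": [[[0,0,0],[0.0025,0.0005,0.03],0.087],[[0,0,0],[0,0,0.03],0.087],[[0,0,0],[0,0,0.03],0.087],[[0,0,0],[0,0,0.03],0.087],[[0,0,0],[0,0,0.018],0.087]]}}

```text
clock: 2.63
position: [0.4483, -0.2942, 0.0395]
eef_rot: [-3.142, 0.003, 0.001]
ft_force: [-0.6, 0.2, 0.1]
gripper_width: 0.0871
finger_force: 0.0
```

Call:
{"name": "drive_tool", "arguments": {"commands": [[[0,0,0],[0,0,0],0.087],[[0,0,0],[0,0,0],0.055],[[0,0,0],[0,0,0],0.055],[[0,0,0],[0,0,0],0.055],[[0,0,0],[0,0,0],0.055]], "grip_force": 20}}

```text
clock: 3.05
position: [0.4502, -0.2942, 0.0426]
eef_rot: [3.14, -0.0, 0.005]
ft_force: [-0.9, 0.6, 0.5]
gripper_width: 0.0677
finger_force: 0.0
```

Call:
{"name": "drive_tool", "arguments": {"commands": [[[0,0,0],[0,0,0],0.055],[[0,0,0],[0,0,0],0.055]]}}

```text
clock: 3.22
position: [0.4501, -0.2938, 0.0421]
eef_rot: [3.14, 0.0, 0.004]
ft_force: [-0.2, 0.6, 5.0]
gripper_width: 0.0623
finger_force: 19.8
```

Call:
{"name": "drive_tool", "arguments": {"commands": [[[0,0,0],[0,0,-0.02],0.055],[[0,0,0],[0,0,-0.035],0.055],[[0,0,0],[0,0,-0.035],0.055],[[0,0,0],[0,0,-0.035],0.055],[[0,0,0],[0,0,-0.035],0.055]]}}

```text
clock: 3.63
position: [0.4483, -0.293, 0.2021]
eef_rot: [-3.141, -0.0, 0.001]
ft_force: [0.2, -1.1, -2.7]
gripper_width: 0.0621
finger_force: 19.8
```

Call:
{"name": "drive_tool", "arguments": {"commands": [[[0,0,0],[0,-0.03,0],0.055],[[0,0,0],[0,-0.035,0],0.055],[[0,0,0],[0,-0.035,0],0.055],[[0,0,0],[0,-0.035,0],0.055],[[0,0,0],[0,-0.02,0],0.055]]}}

```text
clock: 4.05
position: [0.4483, -0.1341, 0.2007]
eef_rot: [-3.14, -0.007, 0.001]
ft_force: [0.1, 0.1, -2.5]
gripper_width: 0.0622
finger_force: 19.8
```

Call:
{"name": "drive_tool", "arguments": {"commands": [[[0,0,0],[0,0,0],0.055],[[0,0,0],[0,0,0],0.055],[[0,0,0],[0,0,0],0.055]]}}

```text
clock: 4.3
position: [0.4488, -0.1392, 0.2006]
eef_rot: [3.141, -0.001, -0.0]
ft_force: [-0.2, 0.5, -2.7]
gripper_width: 0.0622
finger_force: 19.8
```

Run:
```python
from h import *
s,im=snap("w4");p=s["position"];print(p,s["eef_rot"],s["clock"],s["joint_vel"],s["gripper_width"],s["finger_force"],s["ft_force"])
circ(im,s,p,.032,p[2]+.007,win=15,save="c4")
print("flask rim");circ(im,s,[.478,-.0215],.0235,.115,win=25,tol=.15)
print("collar");circ(im,s,[.478,-.0215],.0195,.115,win=25)
```

```text
[ 0.4488 -0.1392  0.2006] [ 3.1409 -0.0013 -0.0005] 4.3 [ 0.0134  0.0088  0.0152 -0.007  -0.0018  0.0001 -0.001 ] 0.06216949283381255 19.7731465799734 [-0.2335  0.5381 -2.7313]
pred [325.0902 256.8767] 52.86218005893069
[325.875 258.375] 55.08611 [ 0.4478 -0.1397  0.2076]
flask rim
pred [190.869  176.2804] 24.84514222714786
[196.875 174.25 ] 23.338846 [ 0.4797 -0.0276  0.115 ]
collar
pred [190.869  176.2804] 20.625168311090643
[194.875 176.75 ] 20.703835 [ 0.4775 -0.0254  0.115 ]
```

View pics/w4.png

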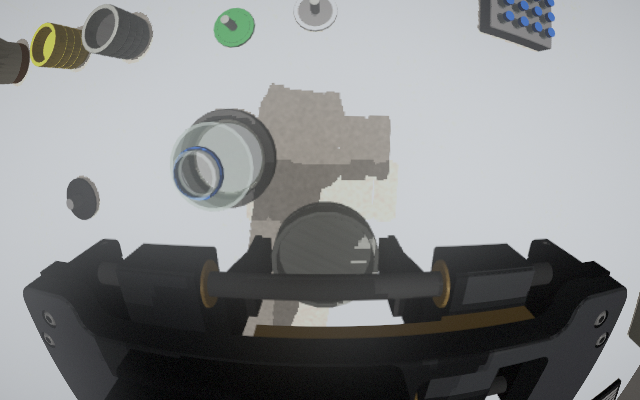

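The cup is held upright at (325,256); the flask's blue-collared mouth is at (198,174). I move so the flask is straight ahead and measure it again.

Call:
{"name": "drive_tool", "arguments": {"commands": [[[0,0,0],[-0.006,-0.03,0],0.055],[[0,0,0],[-0.006,-0.035,0],0.055],[[0,0,0],[-0.006,-0.035,0],0.055],[[0,0,0],[0,-0.014,0],0.055],[[0,0,0],[0,0,0],0.055]]}}

```text
clock: 4.77
position: [0.431, -0.0218, 0.2009]
eef_rot: [-3.141, -0.007, -0.001]
ft_force: [1.2, -0.2, -2.5]
gripper_width: 0.062
finger_force: 19.8
```

Call:
{"name": "drive_tool", "arguments": {"commands": [[[0,0,0],[0,0,0],0.055],[[0,0,0],[0,0,0],0.055],[[0,0,0],[0,0,0],0.055]]}}

```text
clock: 5.02
position: [0.4312, -0.0263, 0.2006]
eef_rot: [3.141, -0.006, -0.0]
ft_force: [-0.3, -0.6, -1.8]
gripper_width: 0.062
finger_force: 19.8
```

Run:
```python
from h import *
s,im=snap("w5");p=s["position"];print(p,s["eef_rot"],s["clock"],s["joint_vel"])
circ(im,s,p,.032,p[2]+.007,win=15)
print("flask rim");circ(im,s,[.478,-.025],.0235,.115,win=25,tol=.15)
print("mouth");circ(im,s,[.478,-.025],.0195,.115,win=25)
c=wpix([.478,-.025,.115],s).astype(int)
g=im[max(c[1]-60,0):c[1]+70,c[0]-70:c[0]+70,::-1];cv2.imwrite("pics/c5.png",cv2.resize(g,None,fx=4,fy=4,interpolation=cv2.INTER_CUBIC));print(c)
h=cv2.cvtColor(im,cv2.COLOR_RGB2HSV);m=cv2.inRange(h,(100,70,30),(130,255,255));M=np.zeros_like(m);M[c[1]-45:c[1]+45,c[0]-45:c[0]+45]=1
e=cv2.convexHull(cv2.findNonZero(m*M));E=cv2.fitEllipse(e);print(E,[plane("wrist",E[0],z,s) for z in(.115,.108,.1)])
```

```text
[ 0.4312 -0.0263  0.2006] [ 3.1412 -0.0056 -0.0004] 5.0167 [-0.0014 -0.0013 -0.0046  0.0008 -0.0025 -0.0004 -0.0015]
pred [325.0877 256.876 ] 52.86293649642904
[322.5 253.5] 52.260895 [ 0.4334 -0.0249  0.2076]
flask rim
pred [322.9228 153.1627] 28.634747348689988
[320.375 152.125] 26.072655 [ 0.4789 -0.0229  0.115 ]
[320.375 152.125] 29.726782 [ 0.4789 -0.0229  0.115 ]
mouth
pred [322.9228 153.1627] 23.78123033032255
[319.    151.875] 23.298811 [ 0.4791 -0.0218  0.115 ]
[322 153]
((318.98602294921875, 151.57167053222656), (57.79744338989258, 58.09855270385742), 45.082820892333984) [array([ 0.4793, -0.0218,  0.115 ]), array([ 0.4785, -0.0217,  0.108 ]), array([ 0.4775, -0.0215,  0.1   ])]
```

View pics/c5.png

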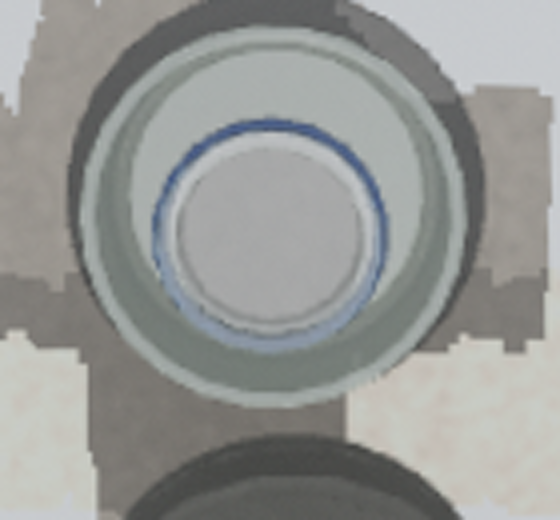

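Mouth circle at (319.8,151) → flask ≈ (0.479, -0.022). Shift 47 mm ahead and 3.5 mm left, then lower.

Call:
{"name": "drive_tool", "arguments": {"commands": [[[0,0,0],[0.02,-0.0035,0],0.055],[[0,0,0],[0.02,0,0],0.055],[[0,0,0],[0.007,0,0],0.055],[[0,0,0],[0,0,0],0.055],[[0,0,0],[0,0,0],0.055]]}}

```text
clock: 5.48
position: [0.4773, -0.0215, 0.2002]
eef_rot: [-3.142, 0.002, 0.003]
ft_force: [-0.5, 0.1, -1.6]
gripper_width: 0.0622
finger_force: 19.8
```

Call:
{"name": "drive_tool", "arguments": {"commands": [[[0,0,0],[0,0,0.015],0.055],[[0,0,0],[0,0,0.015],0.055],[[0,0,0],[0,0,0.01],0.055],[[0,0,0],[0,0,0.01],0.055],[[0,0,0],[0,0,0],0.055]]}}

```text
clock: 5.9
position: [0.4761, -0.0212, 0.149]
eef_rot: [3.141, -0.0, -0.006]
ft_force: [-0.9, 0.2, -1.7]
gripper_width: 0.0622
finger_force: 19.8
```

Call:
{"name": "drive_tool", "arguments": {"commands": [[[0,0,0],[0,0,0],0.055],[[0,0,0],[0,0,0.008],0.055],[[0,0,0],[0,0,0.007],0.055],[[0,0,0],[0,0,0.004],0.055],[[0,0,0],[0,0,0],0.055]]}}

```text
clock: 6.32
position: [0.4775, -0.021, 0.1308]
eef_rot: [-3.142, -0.0, 0.003]
ft_force: [-0.4, -0.2, -1.3]
gripper_width: 0.0619
finger_force: 19.8
```

Call:
{"name": "drive_tool", "arguments": {"commands": [[[0,0,0],[0,0,0],0.055],[[0,0,0],[0,0,0],0.055]]}}

```text
clock: 6.48
position: [0.4782, -0.0208, 0.1319]
eef_rot: [3.142, 0.0, 0.0]
ft_force: [0.0, 0.8, -1.9]
gripper_width: 0.062
finger_force: 19.8
```

Call:
{"name": "drive_tool", "arguments": {"commands": [[[0,0,0],[0,0,0.002],0.055],[[0,0,0],[0,0,0.001],0.055],[[0,0,0],[0,0,0],0.055],[[0,0,0],[0,0,0],0.055]]}}

```text
clock: 6.82
position: [0.478, -0.0209, 0.1287]
eef_rot: [3.142, 0.0, -0.0]
ft_force: [0.4, -0.0, -1.5]
gripper_width: 0.0617
finger_force: 19.8
```

Call:
{"name": "drive_tool", "arguments": {"commands": [[[0,0,0],[0,0,0.002],0.055],[[0,0,0],[0,0,0],0.055],[[0,0,0],[0,0,0],0.055]]}}

```text
clock: 7.07
position: [0.4787, -0.0208, 0.1272]
eef_rot: [3.142, 0.0, 0.002]
ft_force: [0.3, -0.3, 1.3]
gripper_width: 0.062
finger_force: 19.8
```

Call:
{"name": "drive_tool", "arguments": {"commands": [[[0,0,0],[0,0,0.001],0.055],[[0,0,0],[0,0,0],0.055],[[0,0,0],[0,0,0],0.055]]}}

```text
clock: 7.32
position: [0.4789, -0.0208, 0.1268]
eef_rot: [3.141, 0.0, 0.003]
ft_force: [-0.8, 0.1, 7.2]
gripper_width: 0.062
finger_force: 19.8
```

Contact is at z = 0.127, exactly the seat height. Release and rise, moving toward the disc.

Call:
{"name": "drive_tool", "arguments": {"commands": [[[0,0,0],[0,0,0],0.066],[[0,0,0],[0,0,0],0.075],[[0,0,0],[0,0,0],0.087],[[0,0,0],[0,0,0],0.087],[[0,0,0],[0,0,-0.015],0.087]]}}

```text
clock: 7.73
position: [0.4757, -0.0211, 0.1384]
eef_rot: [-3.141, -0.0, 0.01]
ft_force: [-0.1, -0.0, 0.2]
gripper_width: 0.0833
finger_force: 0.0
```

Call:
{"name": "drive_tool", "arguments": {"commands": [[[0,0,0],[0,0,-0.025],0.087],[[0,0,0],[0,0,-0.03],0.087],[[0,0,0],[0,0,-0.025],0.087],[[0,0,0],[0,0,0],0.087],[[0,0,0],[0,0,0],0.087]]}}

```text
clock: 8.15
position: [0.4788, -0.0209, 0.2218]
eef_rot: [3.141, -0.0, 0.004]
ft_force: [-0.0, 0.4, 0.1]
gripper_width: 0.0872
finger_force: 0.0
```

Run:
```python
from h import *
s,im=snap("w6");p=s["position"];print(p,s["eef_rot"],s["clock"])
print("rim");circ(im,s,[.479,-.022],.032,.134,win=25,tol=.1)
print("inner");circ(im,s,[.479,-.022],.0285,.134,win=25)
```

```text
[ 0.4788 -0.0209  0.2218] [ 3.1411 -0.0004  0.0044] 8.15
rim
pred [326.0221 207.3279] 36.39928644487242
inner
pred [326.0221 207.3279] 32.44496271756998
[324.5   208.125] 31.1425 [ 0.4783 -0.0207  0.134 ]
```

View pics/w6.png

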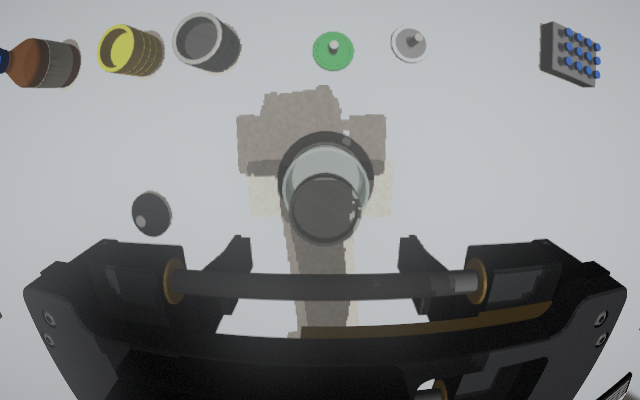

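The picture shows the base upright in the flask's neck, inner rim at (324,208) → (0.478, -0.021), centred on the flask. Next the grey disc at (409,43).

Call:
{"name": "drive_tool", "arguments": {"commands": [[[0,0,0],[0.03,0.0265,0],0.087],[[0,0,0],[0.03,0.0265,0],0.07],[[0,0,0],[0.03,0.0265,0],0.05],[[0,0,0],[0.03,0.0265,0],0.04],[[0,0,0],[0,0,0.02],0.04]]}}

```text
clock: 8.62
position: [0.6041, -0.1344, 0.2014]
eef_rot: [3.138, -0.013, 0.012]
ft_force: [0.2, -0.8, -1.3]
gripper_width: 0.0677
finger_force: 0.0
```

Call:
{"name": "drive_tool", "arguments": {"commands": [[[0,0,0],[0,0,0.02],0.04],[[0,0,0],[0,0,0.02],0.04],[[0,0,0],[0,0,0],0.04],[[0,0,0],[0,0,0],0.04],[[0,0,0],[0,0,0],0.04]]}}

```text
clock: 9.03
position: [0.5982, -0.1267, 0.1609]
eef_rot: [-3.141, -0.001, 0.0]
ft_force: [0.3, 0.6, 0.8]
gripper_width: 0.0419
finger_force: 0.0
```

Run:
```python
from h import *
s,im=snap("w7");p=s["position"];print(p,s["eef_rot"],s["clock"],s["gripper_width"])
print("disc");circ(im,s,[.6525,-.127],.0255,.006,win=40,tol=.1)
print("pin");circ(im,s,[.6525,-.127],.005,.04,win=40,tol=.25,save="c7")
```

```text
[ 0.5982 -0.1267  0.1609] [-3.1415 -0.0005  0.0001] 9.0333 0.04189434737517462
disc
pred [325.0251 137.5035] 24.59600146721909
[327.  137.5] 23.495815 [ 0.6525 -0.129   0.006 ]
pin
pred [325.0997 140.305 ] 5.398634726745601
[326.5   139.625] 5.3319283 [ 0.6531 -0.1283  0.04  ]
```

View pics/c7.png

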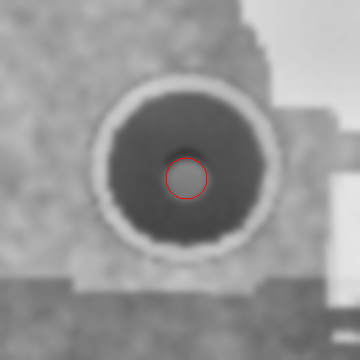

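Pin top found at centre of the grey disc: (0.653, -0.128). Go down on it.

Call:
{"name": "drive_tool", "arguments": {"commands": [[[0,0,0],[0.028,0.0016,0],0.04],[[0,0,0],[0.027,0,0],0.04],[[0,0,0],[0,0,0.02],0.04],[[0,0,0],[0,0,0.03],0.04],[[0,0,0],[0,0,0.03],0.04]]}}

```text
clock: 9.5
position: [0.6554, -0.1285, 0.0825]
eef_rot: [3.141, 0.0, 0.009]
ft_force: [-0.2, -0.7, -0.3]
gripper_width: 0.0403
finger_force: 0.0
```

Call:
{"name": "drive_tool", "arguments": {"commands": [[[0,0,0],[0,0,0.03],0.04],[[0,0,0],[0,0,0.018],0.04],[[0,0,0],[0,0,0],0.04],[[0,0,0],[0,0,0],0.04],[[0,0,0],[0,0,0],0.03]]}}

```text
clock: 9.92
position: [0.6549, -0.1286, 0.0351]
eef_rot: [3.141, 0.0, 0.006]
ft_force: [-0.3, 0.2, 0.5]
gripper_width: 0.038
finger_force: 0.0
```

Call:
{"name": "drive_tool", "arguments": {"commands": [[[0,0,0],[0,0,0],0.02],[[0,0,0],[0,0,0],0.005],[[0,0,0],[0,0,0],0.005],[[0,0,0],[0,0,0],0.005],[[0,0,0],[0,0,0],0.005]]}}

```text
clock: 10.33
position: [0.6533, -0.1285, 0.0333]
eef_rot: [3.141, -0.0, 0.001]
ft_force: [0.5, -0.5, 0.8]
gripper_width: 0.0092
finger_force: 3.6
```

Call:
{"name": "drive_tool", "arguments": {"commands": [[[0,0,0],[0,0,0],0.005],[[0,0,0],[0,0,0],0.005]]}}

```text
clock: 10.5
position: [0.6533, -0.1285, 0.0333]
eef_rot: [3.141, -0.0, 0.001]
ft_force: [0.2, 0.8, 2.6]
gripper_width: 0.0075
finger_force: 20.0
```

Call:
{"name": "drive_tool", "arguments": {"commands": [[[0,0,0],[0,0,-0.02],0.005],[[0,0,0],[0,0,-0.04],0.005],[[0,0,0],[0,0,-0.04],0.005],[[0,0,0],[0,0,-0.04],0.005],[[0,0,0],[0,0,-0.035],0.005]]}}

```text
clock: 10.92
position: [0.6531, -0.1284, 0.2101]
eef_rot: [3.142, 0.0, 0.002]
ft_force: [1.3, -0.6, -0.8]
gripper_width: 0.0076
finger_force: 20.0
```

Call:
{"name": "drive_tool", "arguments": {"commands": [[[0,0,0],[-0.025,-0.015,0],0.005],[[0,0,0],[-0.035,-0.02,0],0.005],[[0,0,0],[-0.035,-0.02,0],0.005],[[0,0,0],[-0.035,-0.02,0],0.005],[[0,0,0],[-0.035,-0.02,0],0.005]]}}

```text
clock: 11.33
position: [0.486, -0.0326, 0.2073]
eef_rot: [3.142, -0.0, -0.001]
ft_force: [0.8, 0.2, -0.3]
gripper_width: 0.0074
finger_force: 20.0
```

Call:
{"name": "drive_tool", "arguments": {"commands": [[[0,0,0],[-0.035,-0.0128,0],0.005],[[0,0,0],[-0.02,0,0],0.005],[[0,0,0],[0,0,0],0.005],[[0,0,0],[0,0,0],0.005],[[0,0,0],[0,0,0],0.005]]}}

```text
clock: 11.75
position: [0.434, -0.0209, 0.208]
eef_rot: [3.142, -0.001, 0.002]
ft_force: [-0.7, -0.3, -0.7]
gripper_width: 0.0074
finger_force: 20.0
```

Run:
```python
from h import *
s,im=snap("w8");p=s["position"];print(p,s["eef_rot"],s["clock"],s["gripper_width"],s["ft_force"])
B=[.4783,-.0207]
print("rim");circ(im,s,B,.032,.134,win=15)
print("inner");circ(im,s,B,.0285,.134,win=15)
print("disc");circ(im,s,p,.0255,p[2]-.027,win=10)
c=wpix([*B,.134],s).astype(int);g=im[max(c[1]-60,0):c[1]+90,c[0]-75:c[0]+75,::-1];cv2.imwrite("pics/c8.png",cv2.resize(g,None,fx=4,fy=4,interpolation=cv2.INTER_CUBIC));print(c)
```

```text
[ 0.434  -0.0209  0.208 ] [ 3.1415 -0.0007  0.0024] 11.75 0.007365617879406521 [-0.747  -0.3093 -0.6598]
rim
pred [324.4995 158.3406] 40.594379104767384
[325.25  162.625] 40.583817 [ 0.4749 -0.0213  0.134 ]
[324.5 146.5] 41.962177 [ 0.4876 -0.0207  0.134 ]
[324.5 146.5] 38.016537 [ 0.4876 -0.0207  0.134 ]
inner
pred [324.4995 158.3406] 36.19571153366189
[325.125 162.125] 37.051937 [ 0.4753 -0.0212  0.134 ]
[325.125 144.125] 36.98047 [ 0.4895 -0.0212  0.134 ]
[325.125 162.125] 33.59503 [ 0.4753 -0.0212  0.134 ]
disc
pred [324.9628 234.3395] 36.475245918331154
[324 158]
```

View pics/c8.png

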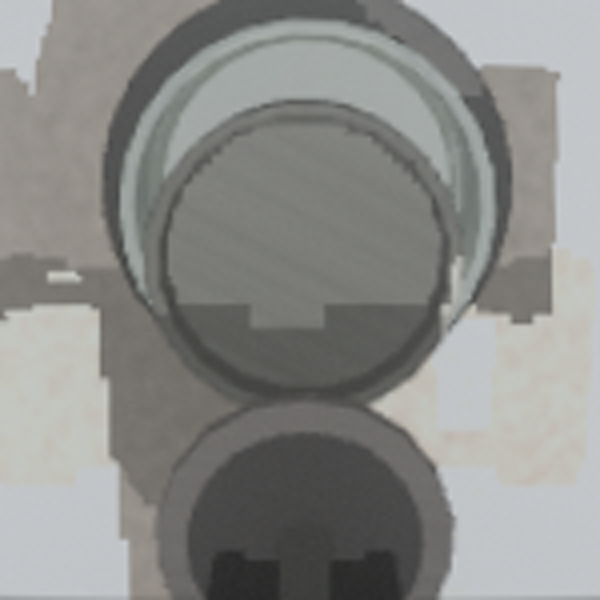

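The rim ring is at (325,161.5) and the held disc's at (325,234), so y is aligned. x ≈ 0.476–0.478. I move over, lower to just above the rim and check again.

Call:
{"name": "drive_tool", "arguments": {"commands": [[[0,0,0],[0.022,0,0],0.005],[[0,0,0],[0.021,0,0],0.005],[[0,0,0],[0,0,0.015],0.005],[[0,0,0],[0,0,0.012],0.005],[[0,0,0],[0,0,0.003],0.005]]}}

```text
clock: 12.22
position: [0.476, -0.0209, 0.1756]
eef_rot: [-3.141, 0.001, 0.006]
ft_force: [-0.8, -0.3, 0.3]
gripper_width: 0.0072
finger_force: 20.0
```

Call:
{"name": "drive_tool", "arguments": {"commands": [[[0,0,0],[0,0,0],0.005],[[0,0,0],[0,0,0],0.005],[[0,0,0],[0,0,0],0.005]]}}

```text
clock: 12.47
position: [0.4768, -0.0207, 0.1783]
eef_rot: [-3.142, 0.0, -0.002]
ft_force: [0.8, -0.3, -0.2]
gripper_width: 0.0072
finger_force: 20.0
```

Run:
```python
from h import *
s,im=snap("w9");p=s["position"];print(p,s["eef_rot"],s["clock"],s["gripper_width"],s["ft_force"])
for n,X,z in(("rim",[.4757,-.021],.134),("rim'",[.4783,-.021],.134),("disc",p,p[2]-.027)):
    R=.032 if n[0]=="r" else .0255
    print(n,[wpix([X[0]+a*R,X[1]+b*R,z],s).round(1) for a,b in((1,0),(-1,0),(0,1),(0,-1))])
c=wpix([*p[:2],.134],s).astype(int);g=im[c[1]-65:c[1]+65,c[0]-75:c[0]+75,::-1];cv2.imwrite("pics/c9.png",cv2.resize(g,None,fx=4.5,fy=4.5,interpolation=cv2.INTER_CUBIC));print(c-[75,65])
```

```text
[ 0.4768 -0.0207  0.1783] [-3.1415  0.0003 -0.0021] 12.4667 0.007172786989640766 [ 0.8216 -0.2944 -0.1542]
rim [array([325.3, 183.5]), array([325.4, 265.8]), array([281.4, 226.6]), array([369.2, 226.5])]
rim' [array([325.3, 179.8]), array([325.4, 262.8]), array([281.3, 223.2]), array([369.4, 223.1])]
disc [array([324.9, 197.6]), array([325. , 267.8]), array([287.1, 234.2]), array([362.8, 234.1])]
[249 160]
```

View pics/c9.png

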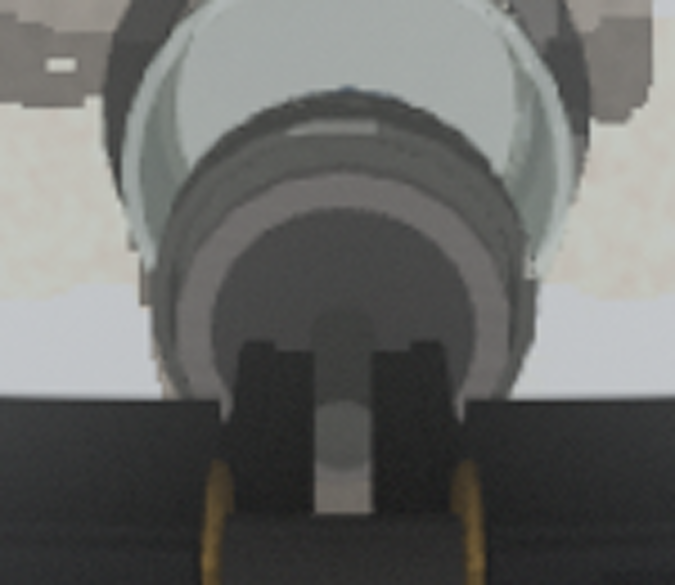

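The rim's far edge at row 180.4 puts the base at x ≈ 0.478; the disc's far edge at 198 puts the disc at 0.4764. I correct by 1 mm and lower.

Call:
{"name": "drive_tool", "arguments": {"commands": [[[0,0,0],[0.001,0,0.004],0.005],[[0,0,0],[0,0,0.005],0.005],[[0,0,0],[0,0,0.005],0.005],[[0,0,0],[0,0,0],0.005],[[0,0,0],[0,0,0],0.005]]}}

```text
clock: 12.93
position: [0.4767, -0.0207, 0.1633]
eef_rot: [3.142, 0.0, -0.001]
ft_force: [-0.0, 0.4, -0.1]
gripper_width: 0.0071
finger_force: 20.0
```

Call:
{"name": "drive_tool", "arguments": {"commands": [[[0,0,0],[0,0,0.004],0.005],[[0,0,0],[0,0,0.003],0.005],[[0,0,0],[0,0,0],0.005],[[0,0,0],[0,0,0],0.005]]}}

```text
clock: 13.27
position: [0.4769, -0.0207, 0.1565]
eef_rot: [3.142, -0.0, -0.001]
ft_force: [1.0, 0.2, -0.1]
gripper_width: 0.0071
finger_force: 20.0
```

Call:
{"name": "drive_tool", "arguments": {"commands": [[[0,0,0],[0,0,0.0015],0.005],[[0,0,0],[0,0,0],0.005],[[0,0,0],[0,0,0],0.005]]}}

```text
clock: 13.52
position: [0.4771, -0.0207, 0.1553]
eef_rot: [3.142, -0.0, 0.0]
ft_force: [0.6, 0.1, -0.6]
gripper_width: 0.0076
finger_force: 20.0
```

Call:
{"name": "drive_tool", "arguments": {"commands": [[[0,0,0],[0,0,0.001],0.005],[[0,0,0],[0,0,0],0.005],[[0,0,0],[0,0,0],0.005]]}}

```text
clock: 13.77
position: [0.4772, -0.0207, 0.1543]
eef_rot: [3.142, -0.0, 0.001]
ft_force: [-0.2, -0.2, -0.4]
gripper_width: 0.0078
finger_force: 20.0
```

Call:
{"name": "drive_tool", "arguments": {"commands": [[[0,0,0],[0,0,0.001],0.005],[[0,0,0],[0,0,0],0.005],[[0,0,0],[0,0,0],0.005]]}}

```text
clock: 14.02
position: [0.4773, -0.0207, 0.1541]
eef_rot: [3.141, -0.0, 0.001]
ft_force: [-1.9, 0.4, 6.5]
gripper_width: 0.0077
finger_force: 20.0
```

Contact 6.5 N at the seat height (disc underside 0.121). Release and go on to the funnel.

Call:
{"name": "drive_tool", "arguments": {"commands": [[[0,0,0],[0,0,0],0.015],[[0,0,0],[0,0,0],0.025],[[0,0,0],[0,0,0],0.025],[[0,0,0],[0,0,-0.02],0.03],[[0,0,0],[0,0,-0.035],0.03]]}}

```text
clock: 14.43
position: [0.4741, -0.0208, 0.2055]
eef_rot: [-3.141, -0.001, 0.014]
ft_force: [0.5, -1.2, 0.6]
gripper_width: 0.0276
finger_force: 0.0
```

Call:
{"name": "drive_tool", "arguments": {"commands": [[[0,0,0],[0,0,-0.035],0.03],[[0,0,0],[0,0,0],0.05],[[0,0,0],[0,0,0],0.087],[[0,0,0],[0,0,0],0.087]]}}

```text
clock: 14.77
position: [0.4766, -0.0208, 0.2427]
eef_rot: [3.141, -0.0, -0.001]
ft_force: [0.6, -0.4, 0.2]
gripper_width: 0.0426
finger_force: 0.0
```

Run:
```python
from h import *
s,im=snap("w10");p=s["position"];print(p,s["clock"])
print("rim");circ(im,s,[.4775,-.021],.032,.134,win=15)
print("disc");circ(im,s,[.4775,-.021],.0255,.127,win=15)
print("pin");circ(im,s,[.4775,-.021],.005,.161,win=30,tol=.3)
```

```text
[ 0.4766 -0.0208  0.2427] 14.7667
rim
pred [324.9592 199.5106] 34.00172418900656
[326.    199.875] 33.402107 [ 0.4772 -0.022   0.134 ]
disc
pred [324.9431 197.4746] 26.530291908020455
[323.125 195.375] 27.138693 [ 0.4796 -0.0193  0.127 ]
pin
pred [325.0292 208.3535] 5.839081973895022
[325.25 209.75] 6.0277424 [ 0.4763 -0.0212  0.161 ]
```

Call:
{"name": "drive_tool", "arguments": {"commands": [[[0,0,0],[0.026,-0.033,0],0.087],[[0,0,0],[0.026,-0.033,0],0.087],[[0,0,0],[0.026,-0.033,0],0.087],[[0,0,0],[0.025,-0.033,0],0.087],[[0,0,0],[0,0,0],0.087]]}}

```text
clock: 15.23
position: [0.5812, 0.119, 0.241]
eef_rot: [-3.135, -0.015, 0.002]
ft_force: [0.0, 0.3, 0.7]
gripper_width: 0.0794
finger_force: 0.0
```

Call:
{"name": "drive_tool", "arguments": {"commands": [[[0,0,0],[0,0,0],0.087],[[0,0,0],[0,0,0],0.087],[[0,0,0],[0,0,0],0.087]]}}

```text
clock: 15.48
position: [0.5785, 0.1087, 0.2422]
eef_rot: [3.14, -0.003, -0.003]
ft_force: [-0.3, -0.7, -1.3]
gripper_width: 0.086
finger_force: 0.0
```

Run:
```python
from h import *
s,im=snap("w11");p=s["position"];print(p,s["clock"])
print("rim");circ(im,s,[.648,.111],.03,.079,win=25)
print("in");circ(im,s,[.648,.111],.024,.079,win=25)
cv2.imwrite("pics/c11.png",np.hstack([cv2.imread("pics/w10.png")[60:330,130:520],cv2.imread("pics/w11.png")[30:300,130:520]]))
```

```text
[0.5785 0.1087 0.2422] 15.4833
rim
pred [322.1326 122.3674] 28.353553424399617
[322.25 121.5 ] 27.282312 [0.6489 0.1109 0.079 ]
in
pred [322.1326 122.3674] 22.70534657870229
[321.125 122.625] 22.955902 [0.6477 0.1121 0.079 ]
```

View pics/c11.png

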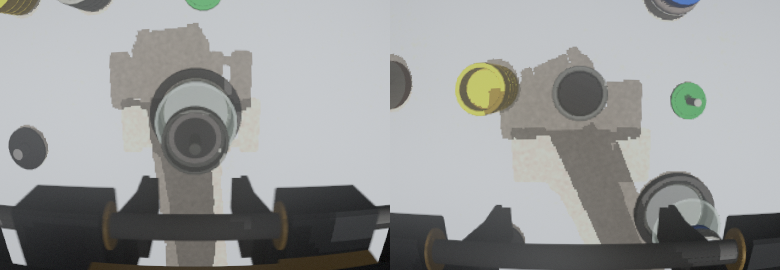

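Left: disc lies flat in the base with the pin up at (325,210). Right: grey funnel at (322,122) → (0.648, 0.1115), yellow one left of it. Go down on the grey funnel.

Call:
{"name": "drive_tool", "arguments": {"commands": [[[0,0,0],[0.035,-0.0028,0],0.087],[[0,0,0],[0.0347,0,0],0.087],[[0,0,0],[0,0,0.02],0.087],[[0,0,0],[0,0,0.03],0.087],[[0,0,0],[0,0,0],0.087]]}}

```text
clock: 15.95
position: [0.6457, 0.1103, 0.1876]
eef_rot: [3.138, -0.003, -0.016]
ft_force: [-0.8, -0.7, -1.3]
gripper_width: 0.0866
finger_force: 0.0
```

Call:
{"name": "drive_tool", "arguments": {"commands": [[[0,0,0],[0,0,0.03],0.087],[[0,0,0],[0,0,0.035],0.087],[[0,0,0],[0,0,0.035],0.087],[[0,0,0],[0,0,0.036],0.087],[[0,0,0],[0,0,0],0.087]]}}

```text
clock: 16.37
position: [0.644, 0.1104, 0.0514]
eef_rot: [3.138, -0.002, -0.019]
ft_force: [-0.5, -0.2, -1.8]
gripper_width: 0.0874
finger_force: 0.0
```

Call:
{"name": "drive_tool", "arguments": {"commands": [[[0,0,0],[0,0,0],0.087],[[0,0,0],[0,0,0],0.07],[[0,0,0],[0,0,0],0.05],[[0,0,0],[0,0,0],0.05],[[0,0,0],[0,0,0],0.05]]}}

```text
clock: 16.78
position: [0.6503, 0.1135, 0.0595]
eef_rot: [-3.141, 0.0, -0.005]
ft_force: [-0.0, -0.3, -0.3]
gripper_width: 0.0683
finger_force: 0.0
```

Call:
{"name": "drive_tool", "arguments": {"commands": [[[0,0,0],[0,0,0],0.05],[[0,0,0],[0,0,0],0.05],[[0,0,0],[0,0,0],0.05]]}}

```text
clock: 17.03
position: [0.6498, 0.1135, 0.0584]
eef_rot: [-3.142, -0.0, -0.003]
ft_force: [-0.8, 0.1, 5.9]
gripper_width: 0.0595
finger_force: 20.0
```

Call:
{"name": "drive_tool", "arguments": {"commands": [[[0,0,0],[0,0,-0.025],0.05],[[0,0,0],[0,0,-0.04],0.05],[[0,0,0],[0,0,-0.04],0.05],[[0,0,0],[0,0,-0.04],0.05],[[0,0,0],[0,0,-0.04],0.05]]}}

```text
clock: 17.45
position: [0.6484, 0.1131, 0.2434]
eef_rot: [3.141, 0.0, -0.002]
ft_force: [1.1, 0.1, -1.8]
gripper_width: 0.0596
finger_force: 20.0
```

Call:
{"name": "drive_tool", "arguments": {"commands": [[[0,0,0],[-0.025,0.0145,0],0.05],[[0,0,0],[-0.035,0.02,0],0.05],[[0,0,0],[-0.035,0.02,0],0.05],[[0,0,0],[-0.035,0.02,0],0.05],[[0,0,0],[-0.035,0.02,0],0.05]]}}

```text
clock: 17.87
position: [0.4818, 0.0179, 0.2415]
eef_rot: [3.141, 0.0, -0.002]
ft_force: [0.4, -0.6, -0.5]
gripper_width: 0.0596
finger_force: 20.0
```

Call:
{"name": "drive_tool", "arguments": {"commands": [[[0,0,0],[-0.03,0.02,0],0.05],[[0,0,0],[-0.02,0.02,0],0.05],[[0,0,0],[0,0,0],0.05],[[0,0,0],[0,0,0],0.05],[[0,0,0],[0,0,0],0.05]]}}

```text
clock: 18.28
position: [0.4345, -0.0208, 0.2424]
eef_rot: [-3.141, -0.0, -0.001]
ft_force: [0.1, -0.4, -1.2]
gripper_width: 0.0595
finger_force: 20.0
```

Call:
{"name": "drive_tool", "arguments": {"commands": [[[0,0,0],[0,0,0],0.05],[[0,0,0],[0,0,0],0.05]]}}

```text
clock: 18.45
position: [0.4348, -0.0202, 0.2421]
eef_rot: [-3.141, -0.003, 0.0]
ft_force: [0.0, -0.4, -1.3]
gripper_width: 0.0594
finger_force: 20.0
```

Run:
```python
from h import *
s,im=snap("w12");p=s["position"];print(p,s["eef_rot"],s["clock"],s["gripper_width"],s["ft_force"])
print("rim");circ(im,s,[.4775,-.021],.032,.134,win=15)
print("in");circ(im,s,[.4775,-.021],.0285,.134,win=15)
print("pin");circ(im,s,[.4775,-.021],.005,.161,win=15,tol=.3)
print("fun");circ(im,s,p,.03,p[2]+.0206,win=15)
print("fun in");circ(im,s,p,.024,p[2]+.0206,win=15)
c=wpix([.4775,-.021,.134],s).astype(int);a,b=max(c[1]-60,0),c[0]-100;print(b,a);cv2.imwrite("pics/c12.png",cv2.resize(im[a:c[1]+130,b:c[0]+100,::-1],None,fx=3,fy=3,interpolation=cv2.INTER_CUBIC))
```

```text
[ 0.4348 -0.0202  0.2421] [-3.1409 -0.003   0.0001] 18.45 0.05940696537081668 [ 0.0145 -0.4406 -1.2981]
rim
pred [325.803 154.558] 35.68972824595701
[326.75  142.625] 36.929623 [ 0.4882 -0.0218  0.134 ]
[326.75  142.625] 33.251076 [ 0.4882 -0.0218  0.134 ]
[325.625 155.375] 33.24425 [ 0.4768 -0.0208  0.134 ]
in
pred [325.803 154.558] 31.814366257558305
[327.   155.25] 32.121597 [ 0.4769 -0.0221  0.134 ]
[322.875 140.25 ] 32.730972 [ 0.4903 -0.0184  0.134 ]
pin
pred [325.9358 158.9613] 6.192639663451719
[325.375 159.875] 6.157361 [ 0.4768 -0.0206  0.161 ]
fun
pred [325.1069 268.2652] 52.80433304977815
fun in
pred [325.1069 268.2652] 42.33968499470194
225 94
```

View pics/c12.png

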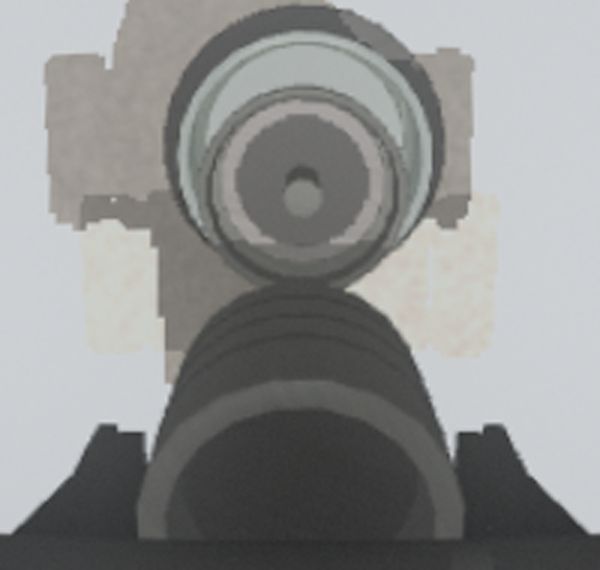

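The base ring with the disc in it is centred at (326,155), pin at (325,160); the funnel is held upright below with its far top edge at row 220. I work out the funnel's x offset from that edge.

Run:
```python
from h import *
s=sense();p=s["position"]
for dx in(-.004,-.002,0,.002,.004): print(dx,wpix([p[0]+dx+.03,p[1],p[2]+.0206],s).round(1),wpix([p[0]+dx+.03,p[1],p[2]-.0494],s).round(1),wpix([p[0]+dx+.025,p[1],p[2]-.0584],s).round(1))
```

```text
-0.004 [325.2 222.2] [325.  188.5] [325.  192.1]
-0.002 [325.2 218.4] [325.  185.8] [325.  189.5]
0 [325.2 214.6] [325.  183.1] [325.  186.9]
0.002 [325.2 210.7] [325.  180.3] [325.  184.3]
0.004 [325.2 206.9] [325.  177.6] [325.  181.7]
```

The held funnel sits about 3 mm behind the TCP in x. So shift +45.5 mm, 1 mm right, then lower.

Call:
{"name": "drive_tool", "arguments": {"commands": [[[0,0,0],[0.023,0.001,0],0.05],[[0,0,0],[0.0225,0,0],0.05],[[0,0,0],[0,0,0],0.05],[[0,0,0],[0,0,0.015],0.05],[[0,0,0],[0,0,0.015],0.05]]}}

```text
clock: 18.92
position: [0.4807, -0.0215, 0.2121]
eef_rot: [-3.141, -0.002, -0.002]
ft_force: [0.1, -0.3, -0.9]
gripper_width: 0.0595
finger_force: 20.0
```

Call:
{"name": "drive_tool", "arguments": {"commands": [[[0,0,0],[0,0,0.01],0.05],[[0,0,0],[0,0,0],0.05],[[0,0,0],[0,0,0],0.05],[[0,0,0],[0,0,0],0.05]]}}

```text
clock: 19.25
position: [0.4801, -0.022, 0.2029]
eef_rot: [-3.142, -0.0, -0.002]
ft_force: [-0.9, 0.1, -1.2]
gripper_width: 0.0596
finger_force: 20.0
```

Call:
{"name": "drive_tool", "arguments": {"commands": [[[0,0,0],[0,0,0.004],0.05],[[0,0,0],[0,0,0.004],0.05],[[0,0,0],[0,0,0],0.05],[[0,0,0],[0,0,0],0.05]]}}

```text
clock: 19.58
position: [0.4795, -0.0222, 0.1942]
eef_rot: [3.141, -0.0, -0.0]
ft_force: [0.0, -0.5, -0.5]
gripper_width: 0.0596
finger_force: 20.0
```

Call:
{"name": "drive_tool", "arguments": {"commands": [[[0,0,0],[0,0,0.0025],0.05],[[0,0,0],[0,0,0],0.05],[[0,0,0],[0,0,0],0.05]]}}

```text
clock: 19.83
position: [0.4795, -0.0222, 0.1917]
eef_rot: [3.142, -0.0, -0.0]
ft_force: [0.3, 0.3, -1.7]
gripper_width: 0.0599
finger_force: 20.0
```

Call:
{"name": "drive_tool", "arguments": {"commands": [[[0,0,0],[0,-0.0007,0.002],0.05],[[0,0,0],[0,0,0],0.05],[[0,0,0],[0,0,0],0.05]]}}

```text
clock: 20.08
position: [0.4796, -0.0215, 0.1897]
eef_rot: [3.142, 0.0, -0.0]
ft_force: [0.8, 0.1, -1.0]
gripper_width: 0.0599
finger_force: 20.0
```

Call:
{"name": "drive_tool", "arguments": {"commands": [[[0,0,0],[0,0,0.002],0.05],[[0,0,0],[0,0,0],0.05],[[0,0,0],[0,0,0],0.05]]}}

```text
clock: 20.33
position: [0.4795, -0.0215, 0.1876]
eef_rot: [3.142, 0.0, -0.0]
ft_force: [0.4, 0.6, -1.7]
gripper_width: 0.0594
finger_force: 20.0
```

Call:
{"name": "drive_tool", "arguments": {"commands": [[[0,0,0],[0,0,0.0015],0.05],[[0,0,0],[0,0,0],0.05],[[0,0,0],[0,0,0],0.05]]}}

```text
clock: 20.58
position: [0.4796, -0.0215, 0.1862]
eef_rot: [3.142, 0.0, -0.0]
ft_force: [0.0, -0.1, -1.7]
gripper_width: 0.0598
finger_force: 20.0
```

Call:
{"name": "drive_tool", "arguments": {"commands": [[[0,0,0],[0,0,0.001],0.05],[[0,0,0],[0,0,0],0.05],[[0,0,0],[0,0,0],0.05]]}}

```text
clock: 20.83
position: [0.4798, -0.0215, 0.1854]
eef_rot: [3.141, -0.0, 0.001]
ft_force: [0.0, -0.4, -0.2]
gripper_width: 0.0594
finger_force: 20.0
```

Call:
{"name": "drive_tool", "arguments": {"commands": [[[0,0,0],[0,0,0.001],0.05],[[0,0,0],[0,0,0],0.05],[[0,0,0],[0,0,0],0.05]]}}

```text
clock: 21.08
position: [0.4801, -0.0215, 0.1854]
eef_rot: [3.141, -0.0, 0.002]
ft_force: [-2.1, 0.2, 5.9]
gripper_width: 0.0595
finger_force: 20.0
```

Funnel home at 0.1854 with contact. Release, rise, check, and move toward the lid.

Call:
{"name": "drive_tool", "arguments": {"commands": [[[0,0,0],[0,0,0],0.062],[[0,0,0],[0,0,0],0.075],[[0,0,0],[0,0,0],0.087],[[0,0,0],[0,0,0],0.087],[[0,0,0],[0,0,-0.02],0.087]]}}

```text
clock: 21.5
position: [0.4769, -0.0218, 0.2012]
eef_rot: [-3.141, -0.0, 0.012]
ft_force: [-0.1, -0.8, 0.2]
gripper_width: 0.0804
finger_force: 0.0
```

Call:
{"name": "drive_tool", "arguments": {"commands": [[[0,0,0],[0,0,-0.035],0.087],[[0,0,0],[0,0,-0.035],0.087],[[0,0,0],[0,0,-0.02],0.087],[[0,0,0],[0,0,0],0.087],[[0,0,0],[0,0,0],0.087]]}}

```text
clock: 21.92
position: [0.4801, -0.0215, 0.2951]
eef_rot: [3.141, -0.0, 0.004]
ft_force: [-0.3, -0.1, -0.4]
gripper_width: 0.0869
finger_force: 0.0
```

Run:
```python
from h import *
s,im=snap("w13");p=s["position"];print(p,s["clock"])
print("rim");circ(im,s,[.4775,-.021],.03,.206,win=15)
print("in");circ(im,s,[.4775,-.021],.024,.206,win=15)
```

```text
[ 0.4801 -0.0215  0.2951] 21.9167
rim
pred [324.178  209.9621] 33.83992218237402
in
pred [324.178  209.9621] 27.105389003312766
```

Call:
{"name": "drive_tool", "arguments": {"commands": [[[0,0,0],[-0.01,-0.028,0],0.087],[[0,0,0],[-0.014,-0.036,0],0.087],[[0,0,0],[-0.014,-0.036,0],0.087],[[0,0,0],[-0.014,-0.036,0],0.07],[[0,0,0],[-0.014,-0.036,0],0.05]]}}

```text
clock: 22.38
position: [0.4117, 0.1514, 0.2925]
eef_rot: [3.141, -0.001, -0.005]
ft_force: [1.8, 0.7, -0.0]
gripper_width: 0.0805
finger_force: 0.0
```

Call:
{"name": "drive_tool", "arguments": {"commands": [[[0,0,0],[-0.014,-0.036,0.02],0.04],[[0,0,0],[-0.014,-0.036,0.03],0.04],[[0,0,0],[0,0,0.03],0.04],[[0,0,0],[0,0,0.02],0.04],[[0,0,0],[0,0,0],0.04]]}}

```text
clock: 22.8
position: [0.3842, 0.2137, 0.1943]
eef_rot: [3.137, 0.004, -0.017]
ft_force: [-0.2, -0.6, 0.2]
gripper_width: 0.0485
finger_force: 0.0
```

Call:
{"name": "drive_tool", "arguments": {"commands": [[[0,0,0],[0,0,0],0.04],[[0,0,0],[0,0,0],0.04],[[0,0,0],[0,0,0],0.04]]}}

```text
clock: 23.05
position: [0.3892, 0.2158, 0.2006]
eef_rot: [-3.141, 0.002, -0.003]
ft_force: [0.5, 0.1, -0.5]
gripper_width: 0.0408
finger_force: 0.0
```

Run:
```python
from h import *
s,im=snap("w14");p=s["position"];print(p,s["eef_rot"],s["clock"],s["joint_pos"])
print("plate");circ(im,s,[.43,.228],.033,.013,win=25)
print("knob");circ(im,s,[.43,.228],.009,.038,win=25,tol=.2)
cv2.imwrite("pics/c14.png",np.hstack([cv2.imread("pics/w13.png")[60:330,130:520],cv2.imread("pics/w14.png")[30:300,130:520]]))
```

```text
[0.3892 0.2158 0.2006] [-3.1407  0.0017 -0.0031] 23.05 [ 0.0169  0.1658 -0.6786  2.0449  0.1266  0.9688 -2.2986]
plate
pred [314.0974 147.4625] 28.67156902413757
[313.5 148. ] 27.32351 [0.4294 0.2287 0.013 ]
knob
pred [313.3111 149.9567] 8.422504691280896
[309.25 151.25] 7.6294894 [0.4286 0.2323 0.038 ]
```

View pics/c14.png

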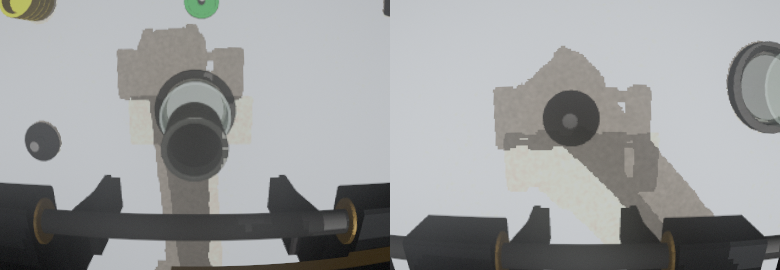

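Left: funnel stands seated, top ring at (324,208). Right: lid plate at (312,148), knob at (310,151) → lid ≈ (0.429, 0.2305). Grasp the knob.

Call:
{"name": "drive_tool", "arguments": {"commands": [[[0,0,0],[0.02,-0.0147,0],0.04],[[0,0,0],[0.02,0,0],0.04],[[0,0,0],[0,0,0.02],0.04],[[0,0,0],[0,0,0.03],0.04],[[0,0,0],[0,0,0.03],0.04]]}}

```text
clock: 23.52
position: [0.4304, 0.2308, 0.1203]
eef_rot: [-3.14, 0.003, -0.007]
ft_force: [-0.0, 0.6, 0.1]
gripper_width: 0.0393
finger_force: 0.0
```

Call:
{"name": "drive_tool", "arguments": {"commands": [[[0,0,0],[0,0,0.03],0.04],[[0,0,0],[0,0,0.025],0.04],[[0,0,0],[0,0,0],0.04],[[0,0,0],[0,0,0],0.04],[[0,0,0],[0,0,0],0.04]]}}

```text
clock: 23.93
position: [0.4297, 0.2312, 0.0663]
eef_rot: [-3.14, 0.001, -0.005]
ft_force: [0.4, 0.4, 0.2]
gripper_width: 0.04
finger_force: 0.0
```

Run:
```python
from h import *
s,im=snap("w15");p=s["position"];print(p,s["eef_rot"],s["clock"],wpix([.429,.2305,.038],s),wpix([.429,.2305,.013],s))
print("knob");circ(im,s,[.429,.2305],.009,.038,win=25,tol=.25)
```

```text
[0.4297 0.2312 0.0663] [-3.14    0.0006 -0.0046] 23.9333 [326.0622 234.6308] [325.9391 222.0659]
knob
pred [326.0622 234.6308] 12.82719015887191
```

Call:
{"name": "drive_tool", "arguments": {"commands": [[[0,0,0],[0,0,0.016],0.04],[[0,0,0],[0,0,0.015],0.04],[[0,0,0],[0,0,0],0.04],[[0,0,0],[0,0,0],0.04],[[0,0,0],[0,0,0],0.03]]}}

```text
clock: 24.4
position: [0.4293, 0.231, 0.035]
eef_rot: [-3.14, 0.0, -0.004]
ft_force: [-0.6, -0.7, 0.7]
gripper_width: 0.0378
finger_force: 0.0
```

Call:
{"name": "drive_tool", "arguments": {"commands": [[[0,0,0],[0,0,0],0.01],[[0,0,0],[0,0,0],0.01],[[0,0,0],[0,0,0],0.01],[[0,0,0],[0,0,0],0.01],[[0,0,0],[0,0,0],0.01]]}}

```text
clock: 24.82
position: [0.4292, 0.2316, 0.0347]
eef_rot: [-3.14, -0.0, -0.004]
ft_force: [-2.2, 3.0, 6.7]
gripper_width: 0.0122
finger_force: 3.5
```

Call:
{"name": "drive_tool", "arguments": {"commands": [[[0,0,0],[0,0,0],0.01],[[0,0,0],[0,0,0],0.01]]}}

```text
clock: 24.98
position: [0.4289, 0.2315, 0.0346]
eef_rot: [-3.14, -0.001, -0.003]
ft_force: [-0.7, 0.2, 7.0]
gripper_width: 0.0104
finger_force: 3.5
```

The opening of 10 mm is too small for the 18 mm knob, so I open again and look.

Run:
```python
from h import *
s,im=snap("w16");p=s["position"];print(p,s["gripper_width"],s["finger_force"],wpix([.429,.2305,.013],s))
cv2.imwrite("pics/c16.png",cv2.resize(im[150:330,230:420,::-1],None,fx=3,fy=3,interpolation=cv2.INTER_CUBIC))
```

```text
[0.4289 0.2315 0.0346] 0.010371209460335496 3.48563801497221 [326.6124 237.3928]
```

View pics/c16.png

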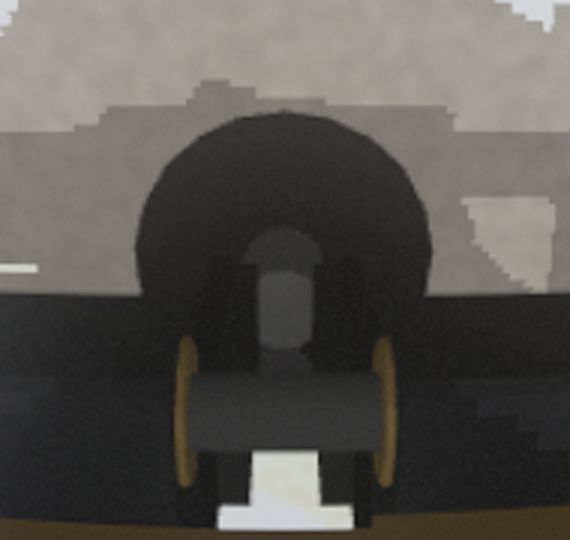

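Run:
```python
from h import *
s=sense();p=s["position"]
for x in(.425,.429,.433,.437,.441,.445): print(x,"far plate",wpix([x+.033,.2305,.013],s).round(1),"knob top near/far/side",*[wpix([x+a,.2305+b,.038],s).round(1) for a,b in((.009,0),(-.009,0),(0,.009),(0,-.009))],"knob foot far",wpix([x+.009,.2305,.013],s).round(1))
im=cv2.imread("pics/w16.png");g=cv2.cvtColor(im,cv2.COLOR_BGR2GRAY);print(g[180:285:3,325])
print(g[190:240:5,272:380:4])
```

```text
0.425 far plate [326.6 194.5] knob top near/far/side [326.8 246.2] [326.8 273.5] [311.4 260.1] [342.2 260.1] knob foot far [326.6 230.3]
0.429 far plate [326.7 188.2] knob top near/far/side [326.8 239.8] [326.8 267.7] [311.3 254. ] [342.3 254. ] knob foot far [326.6 224.5]
0.433 far plate [326.7 182. ] knob top near/far/side [326.9 233.3] [326.8 261.7] [311.1 247.8] [342.5 247.7] knob foot far [326.6 218.7]
0.437 far plate [326.7 175.6] knob top near/far/side [326.9 226.7] [326.8 255.6] [311.  241.4] [342.6 241.4] knob foot far [326.6 212.7]
0.441 far plate [326.7 169.2] knob top near/far/side [326.9 219.9] [326.8 249.4] [310.9 234.9] [342.8 234.9] knob foot far [326.6 206.7]
0.445 far plate [326.7 162.8] knob top near/far/side [326.9 213.1] [326.8 243. ] [310.8 228.3] [342.9 228.3] knob foot far [326.6 200.6]
[161 128 109  55  54  54  50  48  47  46  44  41  41  42  37  39  49  49
  50  46  62  68  67  66  65  66  66  65  62  41  44  41  41  44  48]
[[126 125 122 124 125 123 121 123 122  56  54  56  55  53  53  55  57  59
  125 127 125 123 126 123 126 124 128]
 [127 121 122 124 126 
[... 295 characters left out ...]
  49 103 122 121 124]
 [125 122 121  49  50  47  47  48  45  44  47  44  43  46  43  45  44  44
   45  46  48  46  49  48 118 122 125]
 [122 123  47  46  46  44  44  46  43  42  44  45  40  40  43  43  44  45
   44  46  44  44  44  47  46 125 126]
 [121 117  46  44  43  44  43  40  40  42  41  41  39  41  41  40  40  39
   41  40  43  43  44  43  44  97 121]
 [123  75  46  42  42  39  40  39  40  39  38  37  41  43  39  35  40  38
   38  40  41  39  42  42  44  66 122]
 [121  46  42  43  39  39  36  40  37  37  34  50  49  47  50  49  36  36
   38  38  37  39  39  39  43  46 121]
 [120  40  39  38  38  37  37  35  33  36  48  47  51  49  49  49  49  36
   35  35  38  37  36  37  38  39 122]]
```

The plate edge (row 188) confirms the lid is centred in the jaws, so I close further to see whether the fingers stop on the knob.

Call:
{"name": "drive_tool", "arguments": {"commands": [[[0,0,0],[0,0,0],0.006],[[0,0,0],[0,0,0],0.004],[[0,0,0],[0,0,0],0.004],[[0,0,0],[0,0,0],0.004]], "grip_force": 20}}

```text
clock: 25.37
position: [0.4292, 0.2312, 0.0346]
eef_rot: [-3.14, -0.0, -0.003]
ft_force: [0.0, 0.4, 6.8]
gripper_width: 0.0046
finger_force: 3.5
```

Call:
{"name": "drive_tool", "arguments": {"commands": [[[0,0,0],[0,0,0],0.004],[[0,0,0],[0,0,0],0.004]]}}

```text
clock: 25.53
position: [0.4292, 0.2312, 0.0346]
eef_rot: [-3.141, -0.0, -0.003]
ft_force: [-1.0, -0.5, 6.9]
gripper_width: 0.0042
finger_force: 3.6
```

Run:
```python
from h import *
s,im=snap("w17");g=cv2.cvtColor(im,cv2.COLOR_RGB2GRAY)
print(s["gripper_width"],s["finger_force"],s["joint_torque"],s["ft_torque"]);print(g[184:276:4,296:358:3])
```

```text
0.004205397926936053 3.5550250072265044 [ -0.0285 -36.0942  -4.3226 -13.0547   0.074   -0.222    0.0017] [-0.0321  0.1117  0.0161]
[[125 125 121 120 122 124 126 125 126 125 127 129 125 119 154 155 154 158
  161 161 158]
 [121 123 122 119 120 112 111  86  73  52  59  93 112 112 119 124 124 127
  127 126 124]
 [120 122 100  59  52  52  51  53  53  51  50  53  53  56  54  55  84 121
  124 120 122]
 [ 55  52  53  53  51  51  50  51  51  51  52  50  52  50  51  51  52  51
   54 106 123]
 [ 53  49  51  51  48  48  48  50  50  47  49  48  49  47  49  48  53  52
   50  49  49]
 [ 48  48  48  48  48  45  47  43  46  46  47  47  45  46  46  47  48  47
   48  49  50]
 [ 49  46  47  47  45  45  43  48  45  42  45  43  43  46  46  45  47  45
   47  48  47]
 [ 47  46  46  44  45  42  44  42  43  40  41  39  44  45  44  46  42  42
   45  46  44]
 [ 42  41  44  45  43  41  40  43  41  39  37  39  43  42  41  41  44  44
   44  45  42]
 [ 43  42  41  40  40  41  39  41  37  38  40  40  42  41  41  40  37  38
   41  40  42]
 [ 42  40  39  38  37  37  38  39  37  35  39  42  38  37  37  41  38  39
   40
[... 378 characters left out ...]
1  29  26  27  26  27  28  68  65  31  25  28  27  26  28  31
   29  31  32]
 [ 32  28  33  28  26  27  28  25  30  66  66  28  31  28  29  28  25  29
   31  32  30]
 [ 28  32  26  25  24  26  26  30  27  64  65  28  27  27  28  23  27  28
   28  29  32]
 [ 28  28  31  23  27  22  28  29  26  65  63  26  25  27  25  23  22  30
   27  26  29]
 [ 24  31  25  20  24  27  24  24  26  64  65  26  23  25  26  25  26  29
   29  29  32]
 [ 27  27  54  40  22  26  28  27  26  61  62  26  21  24  24  23  36  53
   32  27  27]
 [ 27  28  60  49  23  24  27  25  24  38  30  25  24  25  27  20  42  60
   27  28  25]
 [ 27  30  65  48  24  27  24  25  28  41  39  25  25  23  22  26  45  66
   37  24  26]]
```

Call:
{"name": "drive_tool", "arguments": {"commands": [[[0,0,0],[0,0,0],0.02],[[0,0,0],[0,0,0],0.03],[[0,0,0],[0,0,0],0.03],[[0,0,0],[0,0,0],0.03],[[0,0,0],[0,0,0],0.03]]}}

```text
clock: 26.0
position: [0.43, 0.231, 0.0352]
eef_rot: [-3.141, 0.001, -0.005]
ft_force: [-0.0, -1.9, 12.9]
gripper_width: 0.0269
finger_force: 6.1
```

Run:
```python
from h import *
s,im=snap("w18");g=cv2.cvtColor(im,cv2.COLOR_RGB2GRAY)
print(s["gripper_width"],s["finger_force"],s["ft_force"]);print(g[184:276:4,290:364:3])
```

```text
0.026925739544790685 6.094327652826905 [-0.0177 -1.9077 12.8509]
[[126 125 126 125 123 122 124 127 124 127 129 129 129 129 125 121 124 154
  156 158 128 129 126 125 126]
 [122 121 123 125 123 120 121 121 117 117 113 114 125 129 125 123 126 126
  151 155 129 129 127 123 123]
 [124 124 124 111  67  53  52  55  52  51  53  52  53  52  51  74 107 125
  125 127 127 124 123 125 123]
 [126  70  52  52  51  50  50  49  50  51  49  50  51  50  54  54  52  53
   84 122 124 122 123 126 128]
 [ 52  49  51  51  49  49  50  48  52  50  49  47  47  50  50  49  48  50
   50  53  53 122 121 123 125]
 [ 49  49  49  47  49  45  49  46  46  48  47  48  47  47  47  47  49  47
   50  48  49  48 112 121 122]
 [ 48  49  48  47  46  44  45  44  45  45  43  45  46  45  45  46  46  49
   46  49  49  48  48  94 123]
 [ 46  44  46  46  46  45  43  44  44  41  46  43  45  46  44  47  44  45
   43  46  47  47  49  48  88]
 [ 45  45  42  43  44  43  42  42  41  41  40  40  41  44  43  43  44  43
   43  43  44  46  46  44  47]
 [ 42  42  41  42  43  41  39  43  38  43  40  39  38  43  41  42  42  42
   43  41  42  4
[... 680 characters left out ...]
68  69  69  51  48  48  37  35  32  36
   35  33  32  35  34  32  32]
 [ 31  33  34  35  56  69  67  69  70  67  68  67  49  35  34  31  35  34
   36  34  33  36  32  35  29]
 [ 34  34  31  34  57  67  65  69  67  69  68  68  47  34  32  35  32  34
   35  36  32  32  31  35  34]
 [ 33  33  36  34  49  66  67  67  67  67  67  65  35  34  33  37  33  34
   36  37  35  34  35  36  35]
 [ 32  33  35  36  44  65  66  68  66  67  65  44  40  33  36  33  37  34
   33  34  36  34  33  35  33]
 [ 36  37  35  35  37  44  47  47  45  47  45  43  46  44  42  36  40  41
   36  33  34  33  33  34  34]
 [ 33  34  31  33  42  45  44  46  46  46  46  48  47  46  49  47  45  47
   42  35  36  34  36  36  32]]
```

Call:
{"name": "drive_tool", "arguments": {"commands": [[[0,0,0],[0,0,-0.01],0.03],[[0,0,0],[0,0,-0.015],0.03],[[0,0,0],[0,0,-0.025],0.035],[[0,0,0],[0,0,-0.03],0.04],[[0,0,0],[0,0,-0.03],0.04]]}}

```text
clock: 26.47
position: [0.4274, 0.2301, 0.1446]
eef_rot: [3.141, 0.001, -0.003]
ft_force: [0.2, -0.5, 0.1]
gripper_width: 0.038
finger_force: 0.0
```

Call:
{"name": "drive_tool", "arguments": {"commands": [[[0,0,0],[-0.03,0,-0.03],0.04],[[0,0,0],[-0.01,0,-0.02],0.04],[[0,0,0],[0,0,0],0.04],[[0,0,0],[0,0,0],0.04],[[0,0,0],[0,0,0],0.04]]}}

```text
clock: 26.88
position: [0.3889, 0.2297, 0.1925]
eef_rot: [3.141, -0.001, -0.001]
ft_force: [-0.4, -0.3, -0.2]
gripper_width: 0.0399
finger_force: 0.0
```

Run:
```python
from h import *
s,im=snap("w19");p=s["position"];print(p,s["ft_force"],s["finger_force"],s["gripper_width"],s["clock"])
print("plate");circ(im,s,[.429,.236],.033,.013,win=25)
print("knob");circ(im,s,[.429,.236],.009,.038,win=25,tol=.3)
g=cv2.cvtColor(im,cv2.COLOR_RGB2GRAY);c=wpix([.429,.236,.02],s).astype(int);print(c)
m=((g<75)*255).astype(np.uint8);m[:, :]=m;n,l,st,ce=cv2.connectedComponentsWithStats(m);k=l[c[1],c[0]];print(k,st[k],ce[k])
print(g[c[1]-40:c[1]+42:4,c[0]-42:c[0]+44:4])
t=capture("top");h0=cv2.imread("pics/top0.png")[...,::-1];gt=cv2.cvtColor(t,cv2.COLOR_RGB2GRAY);print(gt[255:284:1,216:250:2] if 0 else "")
cv2.imwrite("pics/t19.png",t[...,::-1]);sc=capture("scene");cv2.imwrite("pics/s19.png",sc[...,::-1])
```

```text
[0.3889 0.2297 0.1925] [-0.364  -0.3083 -0.2433] 0.0 0.03991524491294293 26.8833
plate
pred [318.8699 148.3918] 29.34314423873289
[324.75 147.25] 28.935625 [0.4303 0.2294 0.013 ]
knob
pred [318.4701 151.0766] 8.635704890045076
[323.25  151.375] 7.863978 [0.4287 0.2311 0.038 ]
[318 149]
0 [     0      0    640    400 170860] [310.679  144.4132]
[[154 147 151 153 152 150 151 150 149 146 144 152 152 151 153 150 149 188
  200 199 200 200]
 [151 153 150 150 147 151 150 147 148 148 146 147 149 149 149 149 147 173
  199 200 199 199]
 [149 153 152 147 149 148 146 149 149 145 150 153 152 147 148 148 150 147
  160 160 165 200]
 [151 151 151 146 146 150 149 144 149 123  74  74  74  74  79 140 152 148
  149 149 150 191]
 [154 150 152 150 152 146 150 143  73  74  74  72  72  74  75  74  80 150
  149 149 152 149]
 [152 150 153 150 148 152 141  73  73  71  71  74  72  73  73  74  73  76
  147 143 149 149]
 [151 150 151 148 148 146  71  71  72  71  70  71  71  72  70  71  71  73
  107 150 149 154]
 [149 151 149 149 150  97  72  72  69  71  71  70  70  69  69  70  70  72
   71 152 148 152]
 [148 150 
[... 499 characters left out ...]
4  63  59  63  65  66  66  64
   66 121 115 117]
 [123 119 119 121 116 121  94  72  67  64  62  62  62  61  62  62  66  61
  114 119 117 119]
 [121 121 120 118 122 124 118  82  66  64  65  64  63  59  62  61  62 111
  118 120 120 118]
 [122 121 119 121 117 122 120 119 121  65  65  65  64  63  62  68 119 120
  120 118 120 118]
 [120 121 124 122 125 154 155 158 121 118 117 107 101 108 115 120 119 119
  118 121 118 119]
 [119 125 124 122 176 198 198 196 178 122 121 118 121 119 119 120 119 121
  120 119 119 121]
 [196 199 196 196 197 199 198 196 195 179 118 119 121 120 119 119 119 122
  118 123 120 117]
 [199 195 198 197 199 198 197 198 197 196 194 188 121 120 119 120 119 120
  120 118 117 119]]
```

The lid stands flat at (0.4295, 0.2302). The upward force together with the closing suggests that the finger tips rode over the knob's top, so the real tip height is higher than I assumed. I go down again, feeling for the plate in small steps.

Call:
{"name": "drive_tool", "arguments": {"commands": [[[0,0,0],[0.025,0,0.03],0.04],[[0,0,0],[0.0155,0,0.035],0.04],[[0,0,0],[0,0,0.035],0.04],[[0,0,0],[0,0,0.035],0.04],[[0,0,0],[0,0,0.02],0.04]]}}

```text
clock: 27.45
position: [0.4273, 0.2287, 0.0334]
eef_rot: [3.139, -0.001, -0.011]
ft_force: [0.9, -0.1, 0.3]
gripper_width: 0.0399
finger_force: 0.0
```

Call:
{"name": "drive_tool", "arguments": {"commands": [[[0,0,0],[0,0,0],0.04],[[0,0,0],[0,0,0],0.04],[[0,0,0],[0,0,0],0.04],[[0,0,0],[0,0,0],0.04]]}}

```text
clock: 27.78
position: [0.4305, 0.2312, 0.0394]
eef_rot: [-3.14, 0.0, -0.004]
ft_force: [-0.5, -0.2, 0.2]
gripper_width: 0.0397
finger_force: 0.0
```

Call:
{"name": "drive_tool", "arguments": {"commands": [[[0,0,0],[0,0,0.003],0.04],[[0,0,0],[0,0,0],0.04],[[0,0,0],[0,0,0],0.04]]}}

```text
clock: 28.03
position: [0.4297, 0.2303, 0.0356]
eef_rot: [-3.141, 0.0, -0.002]
ft_force: [-0.2, 0.4, -0.1]
gripper_width: 0.0401
finger_force: 0.0
```

Call:
{"name": "drive_tool", "arguments": {"commands": [[[0,0,0],[0,0,0.002],0.04],[[0,0,0],[0,0,0],0.04],[[0,0,0],[0,0,0],0.04]]}}

```text
clock: 28.28
position: [0.4293, 0.2303, 0.033]
eef_rot: [3.141, -0.0, 0.0]
ft_force: [1.6, 0.2, -0.1]
gripper_width: 0.0403
finger_force: 0.0
```

Call:
{"name": "drive_tool", "arguments": {"commands": [[[0,0,0],[0,0,0.002],0.04],[[0,0,0],[0,0,0],0.04],[[0,0,0],[0,0,0],0.04]]}}

```text
clock: 28.53
position: [0.4292, 0.2303, 0.0308]
eef_rot: [3.141, -0.0, -0.0]
ft_force: [-0.5, 0.2, 0.7]
gripper_width: 0.0403
finger_force: 0.0
```

Call:
{"name": "drive_tool", "arguments": {"commands": [[[0,0,0],[0,0,0.0015],0.04],[[0,0,0],[0,0,0],0.04],[[0,0,0],[0,0,0],0.04]]}}

```text
clock: 28.78
position: [0.4292, 0.2303, 0.0294]
eef_rot: [3.141, 0.0, -0.0]
ft_force: [-0.0, -0.2, 0.1]
gripper_width: 0.0397
finger_force: 0.0
```

No plate contact even at nominal tip 12.4 mm, so the tips are indeed higher. Continue in small steps.

Call:
{"name": "drive_tool", "arguments": {"commands": [[[0,0,0],[0,0,0.002],0.04],[[0,0,0],[0,0,0],0.04],[[0,0,0],[0,0,0],0.04]]}}

```text
clock: 29.03
position: [0.4293, 0.2303, 0.0273]
eef_rot: [3.141, 0.0, -0.0]
ft_force: [-0.3, 0.6, 0.2]
gripper_width: 0.0403
finger_force: 0.0
```

Call:
{"name": "drive_tool", "arguments": {"commands": [[[0,0,0],[0,0,0.002],0.04],[[0,0,0],[0,0,0],0.04],[[0,0,0],[0,0,0],0.04]]}}

```text
clock: 29.28
position: [0.4292, 0.2303, 0.0253]
eef_rot: [3.141, 0.0, -0.0]
ft_force: [0.5, 0.3, 0.3]
gripper_width: 0.0402
finger_force: 0.0
```

Call:
{"name": "drive_tool", "arguments": {"commands": [[[0,0,0],[0,0,0],0.03],[[0,0,0],[0,0,0],0.022],[[0,0,0],[0,0,0],0.013],[[0,0,0],[0,0,0],0.013],[[0,0,0],[0,0,0],0.013]], "grip_force": 15}}

```text
clock: 29.7
position: [0.4294, 0.2304, 0.0255]
eef_rot: [-3.142, 0.0, -0.0]
ft_force: [0.2, -0.0, -0.5]
gripper_width: 0.017
finger_force: 15.0
```

Call:
{"name": "drive_tool", "arguments": {"commands": [[[0,0,0],[0,0,0],0.013],[[0,0,0],[0,0,0],0.013]]}}

```text
clock: 29.87
position: [0.4294, 0.2304, 0.0255]
eef_rot: [-3.142, -0.0, -0.0]
ft_force: [0.2, -0.1, 0.0]
gripper_width: 0.0173
finger_force: 15.0
```

The knob is now held (17 mm, 15 N, no vertical load). Lift and carry.

Call:
{"name": "drive_tool", "arguments": {"commands": [[[0,0,0],[0,0,-0.015],0.013],[[0,0,0],[0,0,-0.03],0.013],[[0,0,0],[0,0,-0.035],0.013],[[0,0,0],[0,0,-0.035],0.013],[[0,0,0],[0,0,-0.04],0.013]], "grip_force": 20}}

```text
clock: 30.28
position: [0.4281, 0.2297, 0.1811]
eef_rot: [3.14, 0.001, -0.004]
ft_force: [0.3, 0.8, -1.7]
gripper_width: 0.0171
finger_force: 20.0
```

Call:
{"name": "drive_tool", "arguments": {"commands": [[[0,0,0],[0,0,-0.04],0.013],[[0,0,0],[0,0,-0.04],0.013],[[0,0,0],[0,0.025,0],0.013],[[0,0,0],[0,0.035,0],0.013],[[0,0,0],[0,0.038,0],0.013]]}}

```text
clock: 30.7
position: [0.4291, 0.1325, 0.2613]
eef_rot: [-3.141, -0.006, -0.003]
ft_force: [1.0, -0.8, -1.9]
gripper_width: 0.0169
finger_force: 20.0
```

Call:
{"name": "drive_tool", "arguments": {"commands": [[[0,0,0],[0,0.038,0],0.013],[[0,0,0],[0,0.038,0],0.013],[[0,0,0],[0,0.038,0],0.013],[[0,0,0],[0,0.025,0],0.013],[[0,0,0],[0,0.014,0],0.013]]}}

```text
clock: 31.12
position: [0.4284, -0.0246, 0.2602]
eef_rot: [3.14, -0.009, -0.001]
ft_force: [0.4, 0.1, -1.0]
gripper_width: 0.0167
finger_force: 20.0
```

Call:
{"name": "drive_tool", "arguments": {"commands": [[[0,0,0],[0,0,0],0.013],[[0,0,0],[0,0,0],0.013],[[0,0,0],[0,0,0],0.013]]}}

```text
clock: 31.37
position: [0.4292, -0.0193, 0.2604]
eef_rot: [-3.141, -0.003, 0.0]
ft_force: [-0.2, -0.1, -0.7]
gripper_width: 0.0168
finger_force: 20.0
```

Run:
```python
from h import *
s,im=snap("w20");p=s["position"];print(p,s["eef_rot"],s["clock"],s["gripper_width"],s["finger_force"])
F=[.4775,-.0213]
for n,R in(("rim",.03),("in",.024)): print(n);circ(im,s,F,R,.206,win=15,tol=.15)
print("plate");circ(im,s,p,.033,p[2]-.0125,win=15,tol=.15)
for n,X,R,z in(("fun",F,.03,.206),("funin",F,.024,.206),("lid",p,.033,p[2]-.0125)): print(n,*[wpix([X[0]+a*R,X[1]+b*R,z],s).round(1) for a,b in((1,0),(-1,0),(0,1),(0,-1))])
g=cv2.cvtColor(im,cv2.COLOR_RGB2GRAY);print("col",list(g[100:235,325]))
r=int(wpix([*F,.206],s)[1]);print("row",r,list(g[r,270:385]))
r=int(wpix([p[0]+.012,p[1],p[2]-.0125],s)[1]);print("row",r,list(g[r,255:395]))
```

```text
[ 0.4292 -0.0193  0.2604] [-3.1411 -0.003   0.0001] 31.3667 0.016849723172343383 19.99898850917816
rim
pred [327.8621 156.5823] 41.50116714587344
[325.    141.625] 38.23631 [ 0.4883 -0.0192  0.206 ]
[330.625 154.75 ] 39.60542 [ 0.4788 -0.0233  0.206 ]
[325.    141.625] 43.83178 [ 0.4883 -0.0192  0.206 ]
in
pred [327.8621 156.5823] 33.27020274358075
[328.125 154.5  ] 35.546715 [ 0.479  -0.0215  0.206 ]
plate
pred [325.0145 243.0366] 50.02053099316237
[325.25 239.5 ] 49.962315 [ 0.4316 -0.0194  0.2479]
fun [328.  114.6] [327.7 197.1] [286.  156.8] [369.6 156.9]
funin [328. 123.] [327.7 189.1] [294.3 156.7] [361.3 156.8]
lid [325.1 191.9] [324.9 287.7] [272.8 242.6] [377.2 242.7]
col [np.uint8(159), np.uint8(167), np.uint8(173), np.uint8(155), np.uint8(141), np.uint8(157), np.uint8(173), np.uint8(172), np.uint8(171), np.uint8(173), np.uint8(173), np.uint8(173), np.uint8(172), np.uint8(172), np.uint8(159), np.uint8(122), np.uint8(96), np.uint8(123), np.uint8(132), np.uint8(130), np.uint8(127), np.uint8(124), np.uint8(118), np.uint8(104), np.uint8(81), np.uint8(85), np.uint8(84), np.uint8
[... 4480 characters left out ...]
t8(48), np.uint8(49), np.uint8(47), np.uint8(49), np.uint8(50), np.uint8(52), np.uint8(51), np.uint8(52), np.uint8(53), np.uint8(52), np.uint8(53), np.uint8(54), np.uint8(53), np.uint8(55), np.uint8(57), np.uint8(54), np.uint8(57), np.uint8(60), np.uint8(58), np.uint8(58), np.uint8(59), np.uint8(57), np.uint8(59), np.uint8(60), np.uint8(59), np.uint8(62), np.uint8(61), np.uint8(62), np.uint8(122), np.uint8(184), np.uint8(201), np.uint8(201), np.uint8(201), np.uint8(201), np.uint8(201), np.uint8(201), np.uint8(201), np.uint8(201), np.uint8(201), np.uint8(201), np.uint8(202), np.uint8(202), np.uint8(201), np.uint8(202), np.uint8(202), np.uint8(202), np.uint8(201), np.uint8(202), np.uint8(202)]
```

From the edge profiles, the funnel's rim spans columns 286–368 (centre 327.4) with its far edge at row 115, giving (0.477, -0.021). The lid is centred on the TCP (far edge row 191). Shift and lower.

Call:
{"name": "drive_tool", "arguments": {"commands": [[[0,0,0],[0.024,0.0017,0],0.013],[[0,0,0],[0.0235,0,0],0.013],[[0,0,0],[0,0,0],0.013],[[0,0,0],[0,0,0.012],0.013],[[0,0,0],[0,0,0.01],0.013]]}}

```text
clock: 31.83
position: [0.477, -0.0208, 0.2381]
eef_rot: [-3.141, -0.004, -0.0]
ft_force: [-1.4, -0.4, -0.4]
gripper_width: 0.0168
finger_force: 20.0
```

Call:
{"name": "drive_tool", "arguments": {"commands": [[[0,0,0],[0,0,0],0.013],[[0,0,0],[0,0,0],0.013],[[0,0,0],[0,0,0],0.013],[[0,0,0],[0,0,0.003],0.013],[[0,0,0],[0,0,0],0.013]]}}

```text
clock: 32.25
position: [0.4767, -0.0223, 0.2356]
eef_rot: [3.141, 0.0, 0.0]
ft_force: [-0.5, 0.3, 0.1]
gripper_width: 0.0171
finger_force: 20.0
```

Call:
{"name": "drive_tool", "arguments": {"commands": [[[0,0,0],[0,0,0.003],0.013],[[0,0,0],[0,0,0],0.013],[[0,0,0],[0,0,0.003],0.013],[[0,0,0],[0,0,0],0.013],[[0,0,0],[0,0,0],0.013]]}}

```text
clock: 32.67
position: [0.4767, -0.0223, 0.2293]
eef_rot: [3.142, 0.0, -0.001]
ft_force: [-0.9, 0.5, -0.7]
gripper_width: 0.0168
finger_force: 20.0
```

Call:
{"name": "drive_tool", "arguments": {"commands": [[[0,0,0],[0,-0.001,0.002],0.013],[[0,0,0],[0,0,0],0.013],[[0,0,0],[0,0,0.002],0.013],[[0,0,0],[0,0,0],0.013],[[0,0,0],[0,0,0],0.013]]}}

```text
clock: 33.08
position: [0.4767, -0.0214, 0.2254]
eef_rot: [3.142, 0.0, -0.0]
ft_force: [-0.9, -0.5, -0.9]
gripper_width: 0.0171
finger_force: 20.0
```

Call:
{"name": "drive_tool", "arguments": {"commands": [[[0,0,0],[0,0,0.001],0.013],[[0,0,0],[0,0,0],0.013],[[0,0,0],[0,0,0],0.013]]}}

```text
clock: 33.33
position: [0.4768, -0.0214, 0.2245]
eef_rot: [3.142, -0.0, 0.0]
ft_force: [-0.8, 0.2, -1.6]
gripper_width: 0.017
finger_force: 20.0
```

Call:
{"name": "drive_tool", "arguments": {"commands": [[[0,0,0],[0,0,0.001],0.013],[[0,0,0],[0,0,0],0.013],[[0,0,0],[0,0,0],0.013]]}}

```text
clock: 33.58
position: [0.4769, -0.0213, 0.2235]
eef_rot: [3.142, -0.0, 0.0]
ft_force: [-0.2, 0.3, -0.6]
gripper_width: 0.0169
finger_force: 20.0
```

Call:
{"name": "drive_tool", "arguments": {"commands": [[[0,0,0],[0,0,0.0007],0.013],[[0,0,0],[0,0,0],0.013],[[0,0,0],[0,0,0],0.013]]}}

```text
clock: 33.83
position: [0.4772, -0.0213, 0.2234]
eef_rot: [3.141, 0.0, 0.002]
ft_force: [-0.8, -0.7, 5.1]
gripper_width: 0.0169
finger_force: 20.0
```

Call:
{"name": "drive_tool", "arguments": {"commands": [[[0,0,0],[0,0,0.0006],0.013],[[0,0,0],[0,0,0],0.013],[[0,0,0],[0,0,0],0.013]]}}

```text
clock: 34.08
position: [0.4775, -0.0213, 0.2234]
eef_rot: [3.141, -0.0, 0.003]
ft_force: [-1.5, 0.5, 7.9]
gripper_width: 0.0169
finger_force: 20.0
```

Home at 0.2234 as expected. Open gently and rise, then measure the lid numerically.

Call:
{"name": "drive_tool", "arguments": {"commands": [[[0,0,0],[0,0,-0.0006],0.02],[[0,0,0],[0,0,0],0.03],[[0,0,0],[0,0,0],0.04],[[0,0,0],[0,0,0],0.04],[[0,0,0],[0,0,-0.01],0.04]]}}

```text
clock: 34.5
position: [0.4752, -0.0215, 0.2311]
eef_rot: [-3.141, -0.0, 0.007]
ft_force: [-0.4, 0.9, -0.2]
gripper_width: 0.0367
finger_force: 0.0
```

Call:
{"name": "drive_tool", "arguments": {"commands": [[[0,0,0],[0,0,-0.02],0.04],[[0,0,0],[0,0,-0.03],0.04],[[0,0,0],[0,0,-0.03],0.04],[[0,0,0],[0,0,0],0.04],[[0,0,0],[0,0,0],0.04]]}}

```text
clock: 34.92
position: [0.4779, -0.0212, 0.315]
eef_rot: [3.141, -0.0, 0.007]
ft_force: [0.4, -1.0, -1.4]
gripper_width: 0.0399
finger_force: 0.0
```

Call:
{"name": "drive_tool", "arguments": {"commands": [[[0,0,0],[0,0,0],0.04],[[0,0,0],[0,0,0],0.04],[[0,0,0],[0,0,0],0.04]]}}

```text
clock: 35.17
position: [0.4761, -0.0214, 0.3116]
eef_rot: [-3.141, -0.0, 0.004]
ft_force: [-0.2, -0.4, -0.1]
gripper_width: 0.04
finger_force: 0.0
```

Run:
```python
from h import *
s,im=snap("w21");p=s["position"];print(p,s["ft_force"],s["finger_force"],s["clock"])
print("plate");circ(im,s,[.477,-.0213],.033,.211,win=15)
print("knob");circ(im,s,[.477,-.0213],.009,.236,win=15,tol=.25)
```

```text
[ 0.4761 -0.0214  0.3116] [-0.2315 -0.4125 -0.1364] 0.0 35.1667
plate
pred [324.6782 201.8137] 35.986363676965354
[325.    199.375] 36.18031 [ 0.4793 -0.0216  0.211 ]
knob
pred [324.7052 210.4548] 10.734209064672473
[325.625 210.5  ] 9.619567 [ 0.477  -0.0221  0.236 ]
```

The lid's plate and knob are at the seated height and centred on the funnel, and the robot is clear. Handing in.

```bash
python3 -c "
from bench import r
print(r.close_job())"
```

```text
the job is handed in; nothing more can be done
None
```

The filter is built on the flask in the order asked (base, support disc, funnel, lid) and handed in at about 35 s; each part made contact at its expected seat height, but no verdict was returned, my first grasp of the lid slipped off and briefly tilted it before a clean regrasp, and I viewed 15 pictures, one over the limit of 14.

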